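# Dry the spare capacitors in the bench drying cabinet

## Task

Load and start the drying cabinet: swing its door wide open by the handle, stand every capacitor can that is on the bench upright in the rack on the inside of the door, and swing the door fully shut with the cans in it. Lift the loose dust cover off the keys on the roof, set it flat on the bench right way up, then press the keys all the way down one at a time: first the long bar key, then the round key, last the square key. Leave the ruler block, disc, probe and pump where they lie.

Things in the scene. Friction and masses are not known exactly. Their poses are not given: they have to be found in the camera images.
- cabinet: fixed grey bench drying cabinet, 220 mm deep (x) x 270 mm wide (y) x 155 mm tall, with a roof; origin: centre of its underside; its front with the door faces its -x, towards the robot.
- door (a joint): door angle: 0 rad shut, grows as the door swings out towards the robot, stop at 1.9 rad. Upright hinge on the left seen from the robot (+y end of the cabinet's front); the door turns clockwise seen from above as it opens. Light friction (about 0.12 N m): it stays where it is left. May start slightly ajar.
- door_hinge (a point): point on the hinge axis at bench level, at the door's inner face; axes turn with the door: z up, -y along the door from the hinge to its free edge, +x from the door into the cabinet (when shut). The door is a panel 260 mm wide (y 0 to -260 mm), 16 mm thick (x -16 to 0 mm), from 8 to 142 mm height.
- door_handle (a point): grip point on the handle, 132 mm above the bench: an upright round steel bar, 12 mm thick, on the door's outer face near its free edge, its axis 35 mm off the face; at (-51, -235, 132) mm in the door_hinge frame, same axes. The bar runs from 60 to 148 mm height, its top end free, so it can be pinched from above; two thin posts at 72 and 112 mm height join it to the door.
- rack (a point): centre of the floor of the trough-like rack on the door's inner side, 67 mm above the bench, swinging with the door; at (62, -118, 67) mm in the door_hinge frame, same axes. Inside 64 mm (x) x 200 mm (y); walls 4 mm thick, 30 mm above its floor; its near wall is 26 mm off the door. Holds three cans in a row, e.g. at y = -62, 0, +62 mm. Under the roof when shut; reached from above when open.
- can0: large aluminium capacitor can with black sleeve and a heavy steel mounting foot, an upright cylinder 50 mm in diameter and 64 mm tall with two small brass studs (7 mm more) on its top, about 0.25 kg. Origin: centre of its underside; z up along its axis. May be absent.
- can1: large aluminium capacitor can with black sleeve and a heavy steel mounting foot, an upright cylinder 50 mm in diameter and 64 mm tall with two small brass studs (7 mm more) on its top, about 0.25 kg. Origin: centre of its underside; z up along its axis. May be absent.
- can2: large aluminium capacitor can with black sleeve and a heavy steel mounting foot, an upright cylinder 50 mm in diameter and 64 mm tall with two small brass studs (7 mm more) on its top, about 0.25 kg. Origin: centre of its underside; z up along its axis. May be absent.
- bar_key_top (a point): centre of the top face of the long bar key (18 x 50 mm, long across the cabinet), grey, on a black base (52 x 56 x 10 mm) on the cabinet's roof, 177 mm above the bench; pressed straight down, travel 6 mm. The three keys stand in a row along the roof's front edge, 75 mm apart, in an order that changes.
- round_key_top (a point): centre of the top face of the round key (40 mm in diameter), grey, on a black base (52 x 56 x 10 mm) on the cabinet's roof, 177 mm above the bench; pressed straight down, travel 6 mm. The three keys stand in a row along the roof's front edge, 75 mm apart, in an order that changes.
- square_key_top (a point): centre of the top face of the square key (36 x 36 mm), grey, on a black base (52 x 56 x 10 mm) on the cabinet's roof, 177 mm above the bench; pressed straight down, travel 6 mm. The three keys stand in a row along the roof's front edge, 75 mm apart, in an order that changes.
- bar_key (a joint): long bar key. Its joint reads 0 m up and 0.006 m fully down; the spring takes about 1 N to start and 5 N fully down; counts as pressed beyond 0.004 m, and springs back by itself.
- round_key (a joint): round key. Its joint reads 0 m up and 0.006 m fully down; the spring takes about 1 N to start and 5 N fully down; counts as pressed beyond 0.004 m, and springs back by itself.
- square_key (a joint): square key. Its joint reads 0 m up and 0.006 m fully down; the spring takes about 1 N to start and 5 N fully down; counts as pressed beyond 0.004 m, and springs back by itself.
- cover: loose clear plastic dust cover standing over the three keys, an upside-down tray open below, 84 x 226 x 32 mm outside with 3 mm walls, about 0.16 kg, long across the cabinet; on its top a black grip rib 14 mm wide (x), 70 mm long (y), 28 mm tall (60 mm above the rim). Origin: centre of its underside (rim plane), z up, y long.
- cover_grip (a point): point to grip on the cover's rib, 54 mm above the rim plane, 6 mm below the rib's top; pinch across the rib's 14 mm width (the cover's x). Axes as cover.
- ruler: bystander: steel ruler block lying flat, 150 x 32 x 18 mm; origin centre of its underside, x along it.
- disc: bystander: green ceramic varistor disc lying flat, 60 mm in diameter, 12 mm thick; origin centre of its underside.
- probe: bystander: red plastic logic probe lying flat, body 120 x 18 x 16 mm with a 35 mm steel tip to +x; origin centre of the body's underside.
- pump: bystander: desoldering pump with black rubber feet lying flat, 220 mm long along x, 40 mm wide, 32 mm tall; origin about mid-length, on the bench.
There are look-alikes about, which are no part of the job. Leave any green look-alike of the can0 alone. Leave any white look-alike of the can1 alone.

How it is judged:
On the way, in this order (a step that is already met when the one before it is completed fails the run):
1. the door is swung wide open (past 1.2 rad) (value of joint door above 1.2 rad), for 0.2 s.
2. every can stands upright in the door's rack, let go, the door still open (past 0.8 rad) (value of joint door above 0.8 rad and x of can0 in the frame of rack between -0.014 and 0.014 m and y of can0 in the frame of rack between -0.082 and 0.082 m and z of can0 in the frame of rack between -0.006 and 0.008 m and angle between each of can0, can1, can2's own z axis and vertical below 0.15 rad and x of can1 in the frame of rack between -0.014 and 0.014 m and y of can1 in the frame of rack between -0.082 and 0.082 m and z of can1 in the frame of rack between -0.006 and 0.008 m and x of can2 in the frame of rack between -0.014 and 0.014 m and y of can2 in the frame of rack between -0.082 and 0.082 m and z of can2 in the frame of rack between -0.006 and 0.008 m and contact force between the fingers and can0 below 0.1 N and contact force between the fingers and can1 below 0.1 N and contact force between the fingers and can2 below 0.1 N), for 0.2 s.
3. the door is fully shut (below 0.035 rad) with the cans upright in the rack (value of joint door below 0.035 rad and x of can0 in the frame of rack between -0.014 and 0.014 m and y of can0 in the frame of rack between -0.082 and 0.082 m and z of can0 in the frame of rack between -0.006 and 0.008 m and angle between each of can0, can1, can2's own z axis and vertical below 0.15 rad and x of can1 in the frame of rack between -0.014 and 0.014 m and y of can1 in the frame of rack between -0.082 and 0.082 m and z of can1 in the frame of rack between -0.006 and 0.008 m and x of can2 in the frame of rack between -0.014 and 0.014 m and y of can2 in the frame of rack between -0.082 and 0.082 m and z of can2 in the frame of rack between -0.006 and 0.008 m), for 0.2 s.
4. the long bar key alone is pressed (beyond 4 mm), door shut (value of joint door below 0.035 rad and value of joint bar_key above 0.004 m and value of joint each of round_key, square_key below 0.0025 m), for 0.03 s.
5. then the round key alone is pressed, door shut (value of joint door below 0.035 rad and value of joint round_key above 0.004 m and value of joint each of bar_key, square_key below 0.0025 m), for 0.03 s.
6. then the square key alone is pressed, door shut (value of joint door below 0.035 rad and value of joint square_key above 0.004 m and value of joint each of bar_key, round_key below 0.0025 m), for 0.03 s.
At the end, for the whole second after the job is handed in: Door shut (within 0.035 rad); every can present on the rack floor (14 mm across, 82 mm along of its middle, -6 to +8 mm in height), upright within 0.15 rad, at rest; cover at rest on the bench right way up (rim within 6 mm of it, tilt below 0.08 rad); all keys up (all of step 3 and height (world z) of cover below 0.006 m and angle between cover's own z axis and vertical below 0.08 rad and linear speed of each of cover, can0, can1, can2 below 0.02 m/s and value of joint each of bar_key, round_key, square_key below 0.002 m); the robot touches nothing.
It fails at once if the ruler is moved by more than 30 mm (distance of ruler from where it was at the start of the episode above 0.03 m).
It fails at once if the disc is moved by more than 30 mm (distance of disc from where it was at the start of the episode above 0.03 m).
It fails at once if the probe is moved by more than 30 mm (distance of probe from where it was at the start of the episode above 0.03 m).
It fails at once if the pump is moved by more than 30 mm (distance of pump from where it was at the start of the episode above 0.03 m).
It fails at once if two keys are down together (value of joint each of bar_key, round_key above 0.004 m or value of joint each of bar_key, square_key above 0.004 m or value of joint each of round_key, square_key above 0.004 m).
Of can0, can1, can2 only 2 to 3 are there at a start; the rules pass over those that are not, and their reading is None.
At some moment in a run one of can0, can1, can2 may be knocked a few centimetres aside while the robot is not near it.
It also fails if it takes over 208 s, if anything falls off the work surface, if the arm or the gripper's body presses on something with over 40 N, if the wrist force passes 120 N, or if a joint passes its speed limit or range.

## Robot

A 6-joint arm with a two-finger parallel gripper is mounted at the origin on the work surface. World frame = base frame: x ahead of the robot, y to its left, z up, the work surface at z = 0. Lengths are in m, angles in rad, forces in N, time in s.
With the tool pointing down it reaches from about 0.375 to 0.9 m from the base axis. Payload 3.1 kg.
Tool frame: the origin (TCP) lies between the finger pads; the fingertips stand 11 mm ahead of it and the grasp point (between the pads) lies 8 mm behind it; z points along the fingers, y is the direction in which the jaws open and shut (so a half turn about z gives the same grasp; the last joint's range is limited). The gripper opens to 85 mm and grips with 20 to 120 N. Pads are 22 mm wide; open, the fingers measure 114 mm over their backs; the gripper's body (76 mm by 85 mm) begins 54 mm behind the grasp point. The pads swing forward as they close: fully open they stand 13 mm farther back than shut.
Start: joints at [1.014, 0.527, 1.433, -0, 1.181, -0.178], TCP at [0.231, 0.581, 0.242] pointing down, gripper open.
Joint ranges: [-3.08, 3.08], [-0.75, 2.2], [0.22, 2.44], [-1.43, 4.57], [0, 2.65], [-2.85, 2.85]. Speed limits (rad/s): [2.79, 2.79, 3.14, 3.14, 3.14, 3.14].

## Interface

Orientations are given as a unit quaternion [x, y, z, w].
In Python, from station import manip gives the robot as it stands. The module is installed in compiled form; this text tells all that it offers.
- The arm moves only by the tool arm_command, never from a script. Its argument "rows" is a list of rows, each a list of 3 entries, a list of its own where there are three numbers: the shift along the world's x, y, z in mm, then the turn about the world's z in rad, then the closure, from -1 (fully open) to 1 (shut), so that 0 is half open. A call has 1 to 12 rows; each row shifts and turns the commanded pose from where the row before left it; what a row does not reach is not made up. A row lasts 1/8 s, in which the tool goes at most 62.5 mm and 10.7 degrees, less where a joint would pass 70% of its speed; a pose out of reach is approached as far as the arm can. A call with a gripper value outside its range is refused whole. The fingers move at their own pace and stop on an object; "squeeze" is the grip in N (left out, the last holds). Time passes only in rows, so rows that do not move let the fingers close. It gives the time, the measured TCP pose, the force and the opening at its end, in the units of the state.
- manip.sense(): the state, without advancing time (a new reading comes with each control period).
- manip.snapshot(name): name is "side" or "top" or "wrist"; returns the picture (400x640x3 uint8, blue, green, red); there is no depth.
- manip.get_calibration(name): a dict with "fovy" (degrees; the focal length in pixels is half the picture's height over the tangent of half this angle, whatever the lens; pixels are square), "cx", "cy" (the principal point, pixels), "R" (3x3) and "t" (3): a world point X has camera coordinates R X + t. Camera axes: x right, y down, z forward; pixel columns grow to the right and rows downward; lengths in m; the calibration is good to about 2 mm. The wrist camera is an equidistant fisheye: a pixel r from the principal point sees the ray r / f radians off the axis. A picture is of the moment at which its call begins: read the wrist's pose just before it. get_calibration takes no time and is no camera call; for the wrist camera it gives the pose at the moment of the call.
- manip.sign_off(): hands the job in, once; it reports no verdict.
The state is a dict: "t": time; "q": joint angles; "qd": joint speeds; "tau": joint torques, N m; "tcp_pos": TCP position; "tool_rot": TCP orientation; "force": force on the tool from outside, world axes, zero at the start; "ft_torque": the same for the moment, N m; "finger_gap": opening from 0.0 (shut) to 1.0 (fully open).
Only numpy, scipy, OpenCV 4.12 (cv2) and the standard library are available. Lean on these libraries where they do the work, as an engineer would, in place of code of your own. Each camera call takes 0.05 s, during which the arm holds its last target.

## Working session

There is one attempt and no reset: what is moved stays moved. The work goes in short steps, Python scripts to look and compute and a tool call to move; the robot and the scene stay as the last step left them, time stands still between calls to the robot, and variables do not carry over. Pictures are saved under pics/ and viewed, and the job is handed in when it is done.

Besides the shell and the picture viewer there is one more tool, called after "Request:" as name([rows], argument=value, ...), one row to a line, values as JSON. arm_command: Moves the arm, as the interface text tells. Its arguments: {"type":"object","properties":{"rows":{"type":"array","items":{"type":"array"}},"squeeze":{"type":"number"}},"required":["rows"]}

```bash
mkdir -p pics
cat > h.py <<'E'
import numpy as np, cv2
from station import manip
def snap(name,fn):
    c=manip.get_calibration(name); im=manip.snapshot(name); cv2.imwrite('pics/'+fn+'.png',im); return im,c
def f(c): return 200/np.tan(np.radians(c['fovy'])/2)
def ray(c,u,v,fish=False):
    x,y=u-c['cx'],v-c['cy']
    if fish:
        r=np.hypot(x,y); th=r/f(c); d=np.array([np.sin(th)*x/max(r,1e-9),np.sin(th)*y/max(r,1e-9),np.cos(th)])
    else: d=np.array([x/f(c),y/f(c),1.])
    R=np.array(c['R']);t=np.array(c['t']); return -R.T@t, R.T@d
def onz(c,u,v,z,fish=False):
    o,d=ray(c,u,v,fish); return o+d*(z-o[2])/d[2]
def proj(c,X,fish=False):
    p=np.array(c['R'])@np.array(X)+np.array(c['t'])
    if fish:
        r=np.hypot(p[0],p[1]); th=np.arctan2(r,p[2]); return np.array([c['cx']+f(c)*th*p[0]/r,c['cy']+f(c)*th*p[1]/r])
    return np.array([c['cx']+f(c)*p[0]/p[2],c['cy']+f(c)*p[1]/p[2]])
E
python3 - <<'E'
from h import *
for n in ['top','side','wrist']:
    im,c=snap(n,n+'0'); print(n,im.shape,c)
print(manip.sense())
E
```

```text
top (400, 640, 3) {'fovy': 48.39985126611591, 'cx': 318.5069721598608, 'cy': 197.6117287747369, 'R': array([[ 0.00105417, -0.9999418 ,  0.01073708],
       [-0.99468566, -0.00215392, -0.10293592],
       [ 0.10295306, -0.0105715 , -0.99463004]]), 't': array([-0.00331981,  0.57524878,  1.21580791])}
side (400, 640, 3) {'fovy': 53.332416801469066, 'cx': 319.3140657480007, 'cy': 201.20246108575844, 'R': array([[ 0.99562165, -0.09291857, -0.01018197],
       [-0.0722066 , -0.69533877, -0.7150456 ],
       [ 0.0593611 ,  0.71265008, -0.69900366]]), 't': array([-0.54731256,  0.1451286 ,  1.24764666])}
wrist (400, 640, 3) {'fovy': 65.70646984690485, 'cx': 319.4278163914235, 'cy': 196.3838128919198, 'R': array([[ 0.37005766,  0.92900629, -0.00215497],
       [ 0.87970936, -0.34967338,  0.32224211],
       [ 0.29861141, -0.12114391, -0.94665484]]), 't': array([-0.62283797, -0.04157445,  0.38135351])}
{'t': 0.15, 'q': array([ 1.01349783e+00,  5.28261457e-01,  1.43357571e+00, -4.37997953e-06,
        1.18140107e+00, -1.78492868e-01]), 'qd': array([-0.00103755, -0.00071935, -0.0009496 , -0.00019432,  0.00066392,
       -0.00107072]), 'tau': array([-3.00341517e-04, -4.42742550e+01, -1.78276205e+01, -1.89825591e-04,
        5.63367095e-03, -3.75964714e-05]), 'tcp_pos': array([0.23082588, 0.58026175, 0.24156325]), 'tool_rot': array([ 1.88271542e-01,  9.82116668e-01, -7.68466960e-04, -2.94030566e-04]), 'force': array([ 0.48775384, -0.76589214,  0.01926546]), 'ft_torque': array([-0.00711255,  0.01192132, -0.00402792]), 'finger_gap': 0.9978108289246342}
```

View pics/top0.png

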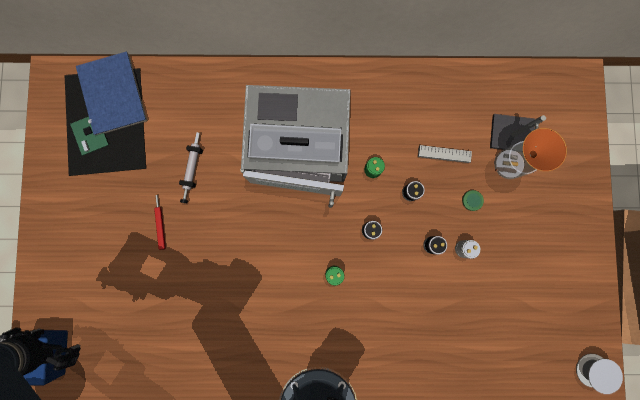

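View pics/side0.png

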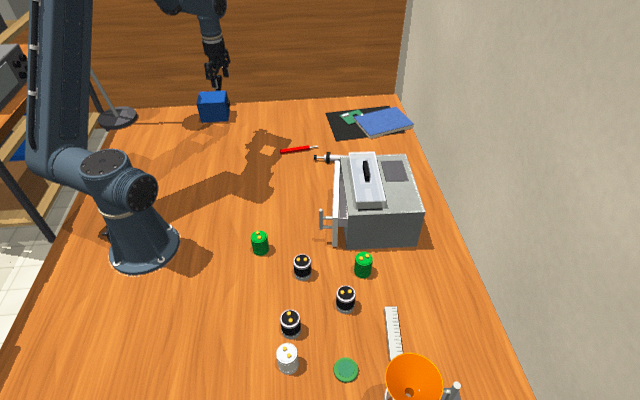

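View pics/wrist0.png

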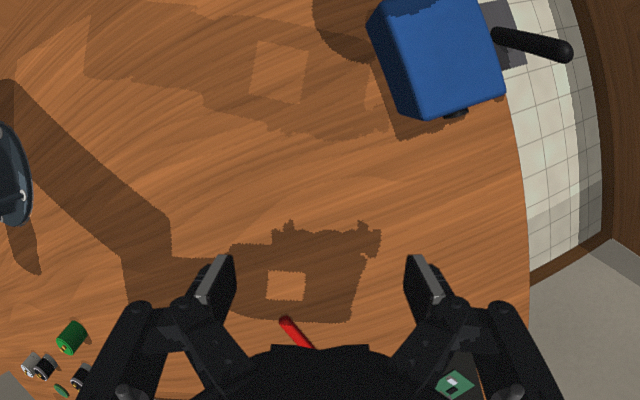

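The top view shows three black cans at about (414,190), (373,229) and (437,245). The green decoys are at (375,166) and (335,276), and the white one is at (471,249). The door is slightly ajar, with its handle near (333,198). Next I zoom in and measure.

Run:
```python
import cv2
im=cv2.imread('pics/top0.png')
cv2.imwrite('pics/z1.png',cv2.resize(im[80:210,230:360],None,fx=4.6,fy=4.6,interpolation=cv2.INTER_CUBIC))
cv2.imwrite('pics/z2.png',cv2.resize(im[150:290,320:490],None,fx=4,fy=4,interpolation=cv2.INTER_CUBIC))
im=cv2.imread('pics/side0.png')
cv2.imwrite('pics/z3.png',cv2.resize(im[140:260,300:440],None,fx=5,fy=5,interpolation=cv2.INTER_CUBIC))
```

```text
(no output)
```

View pics/z1.png

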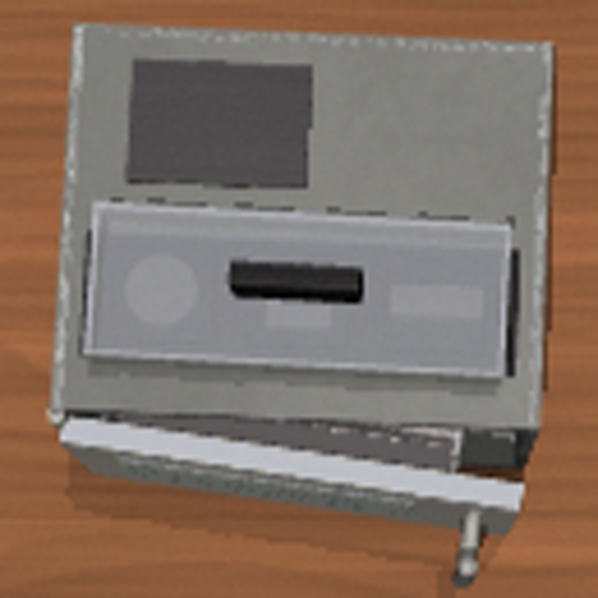

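View pics/z2.png

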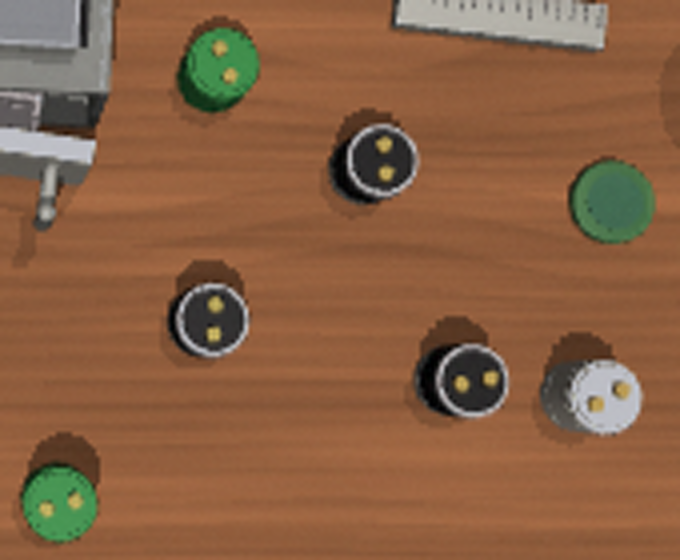

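View pics/z3.png

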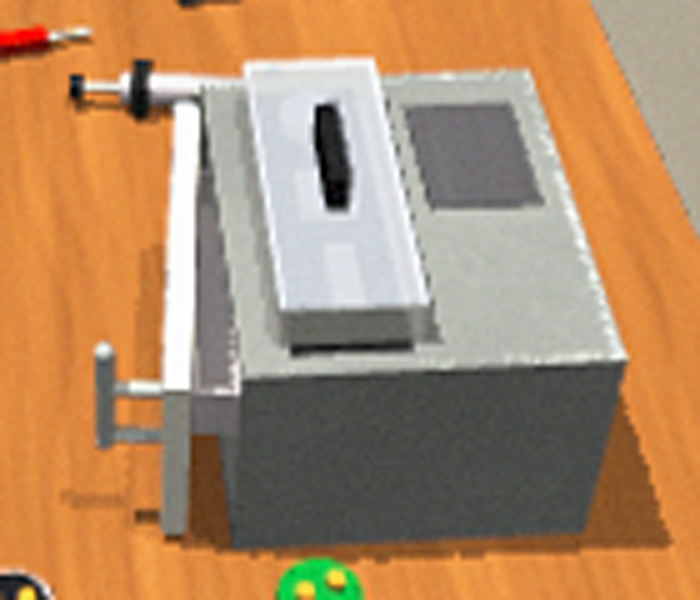

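Run:
```python
from h import *
c=manip.get_calibration('top'); s=manip.get_calibration('side')
np.set_printoptions(precision=4,suppress=True)
def z1(u,v,z): return onz(c,230+u/4.6,80+v/4.6,z)
def z2(u,v,z): return onz(c,320+u/4,150+v/4,z)
def z3(u,v,z): return onz(s,300+u/5,140+v/5,z)
print('roof corners');P=[z1(*a,.155) for a in [(60,412),(538,428),(551,45),(78,27)]]
for p in P: print(p)
print(np.linalg.norm(P[0]-P[1]),np.linalg.norm(P[1]-P[2]))
print('roof side',z3(245,378,.155),z3(627,360,.155),z3(528,72,.155),z3(200,85,.155))
print('handle',z1(466,576,.148),z3(103,348,.148))
print('door top', [z1(*a,.142) for a in [(62,442),(65,420),(518,508),(524,484)]])
print('rib top', [z1(*a,.215) for a in [(231,263),(362,268),(296,266)]], z3(327,150,.215))
print('cans',[z2(*a,.064) for a in [(383,160),(212,320),(473,381)]])
print('green/white',[z2(*a,.064) for a in [(224,62),(60,502),(606,397)]], 'disc',z2(613,200,.012))
o=lambda u,v,z:onz(s,u,v,z)
print('side cans',o(345,293,.064),o(302,261,.064),o(290,317,.064))
print('pump',onz(c,198,135,.03),onz(c,184,200,.03),'probe',onz(c,157,197,.01),onz(c,162,247,.01))
print('ruler',onz(c,419,148,.018),onz(c,471,160,.018))
```

```text
roof corners
[0.6331 0.1898 0.155 ]
[ 0.625 -0.073  0.155]
[ 0.8424 -0.0815  0.155 ]
[0.8515 0.1837 0.155 ]
0.2629206362012471 0.2175949666064293
roof side [ 0.6285 -0.0744  0.155 ] [ 0.8461 -0.0826  0.155 ] [0.8559 0.1837 0.155 ] [0.6379 0.1929 0.155 ]
handle [ 0.5438 -0.0335  0.148 ] [ 0.5516 -0.0357  0.148 ]
door top [array([0.6185, 0.1904, 0.142 ]), array([0.6308, 0.189 , 0.142 ]), array([ 0.5822, -0.0627,  0.142 ]), array([ 0.5956, -0.0661,  0.142 ])]
rib top [array([0.7024, 0.0921, 0.215 ]), array([0.7   , 0.0234, 0.215 ]), array([0.7009, 0.058 , 0.215 ])] [0.6927 0.0478 0.215 ]
cans [array([ 0.5932, -0.2677,  0.064 ]), array([ 0.484 , -0.1495,  0.064 ]), array([ 0.4431, -0.3254,  0.064 ])]
green/white [array([ 0.6607, -0.1598,  0.064 ]), array([ 0.3624, -0.0464,  0.064 ]), array([ 0.4325, -0.4151,  0.064 ])] disc [ 0.5712 -0.4433  0.012 ]
side cans [ 0.5934 -0.2663  0.064 ] [ 0.4872 -0.1505  0.064 ] [ 0.4464 -0.3217  0.064 ]
pump [0.7527 0.339  0.03  ] [0.5677 0.3726 0.03  ] probe [0.578  0.4549 0.01  ] [0.4373 0.4356 0.01  ]
ruler [ 0.72   -0.2903  0.018 ] [ 0.6856 -0.4387  0.018 ]
```

Request:
arm_command([
  [[24,-50,3],0.02,-1],
  [[24,-50,3],0.02,-1],
  [[24,-50,3],0.02,-1],
  [[24,-50,3],0.02,-1],
  [[24,-50,3],0.02,-1],
  [[24,-50,3],0.02,-1],
  [[24,-50,3],0.02,-1],
  [[24,-50,3],0.02,-1],
  [[24,-50,3],0.02,-1],
  [[24,-50,3],0.02,-1],
  [[24,-50,3],0.02,-1],
  [[24,-50,3],0.02,-1],
], squeeze=40)

```text
t: 1.65
tcp_pos: [0.5195, -0.021, 0.2783]
tool_rot: [0.069, 0.998, 0.0, -0.0]
force: [0.3, 0.5, -0.1]
finger_gap: 1.004
```

Run:
```python
from h import *
print(manip.sense()['tcp_pos']); snap('wrist','w1'); s=manip.sense(); print(s['tcp_pos'],s['q'],s['t'])
```

```text
[ 0.51950307 -0.02102784  0.27830463]
[ 0.52417911 -0.02768623  0.27901767] [-0.26332744  0.34529867  1.64191484 -0.00495737  1.14662396 -1.69057427] 1.7
```

View pics/w1.png

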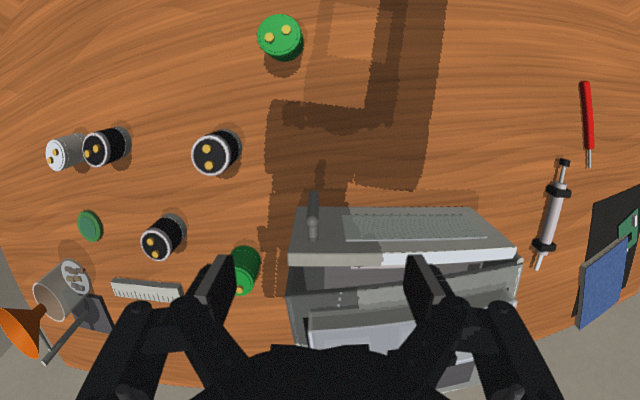

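Run:
```python
from h import *
im,c=snap('wrist','w2'); print(manip.sense()['tcp_pos'])
cv2.imwrite('pics/w2z.png',cv2.resize(im[170:290,260:400],None,fx=5,fy=5,interpolation=cv2.INTER_CUBIC))
R=np.array(c['R']);print('cam',-R.T@np.array(c['t']))
for X in [(.551,-.036,.148),(.551,-.036,.06),(.557,-.036,.148)]: print(proj(c,X,True))
np.save('cw2.npy',c,allow_pickle=True)
```

```text
[ 0.52233969 -0.02443681  0.27864003]
cam [ 0.44057652 -0.01593876  0.41002321]
[316.43923392 217.7092169 ]
[317.53727195 188.49294439]
[317.37750659 223.59601586]
```

View pics/w2z.png

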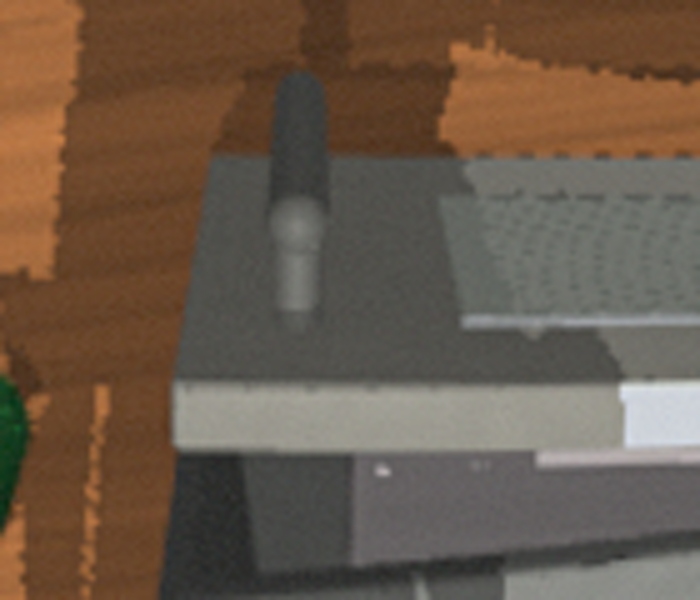

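Run:
```python
from h import *
np.set_printoptions(precision=4,suppress=True)
c=np.load('cw2.npy',allow_pickle=True).item()
w=lambda u,v,z:onz(c,u,v,z,True)
z=lambda u,v,h:w(260+u/5,170+v/5,h)
print('handle',z(298,222,.148),z(298,75,.06))
print('door',z(175,382,.142),z(175,450,.142), w(517,246,.142),w(518,259,.142))
print('roof front', w(288,297,.155), w(522,260,.155))
```

```text
handle [ 0.5481 -0.0327  0.148 ] [ 0.547 -0.033  0.06 ]
door [ 0.5811 -0.0618  0.142 ] [ 0.5965 -0.0646  0.142 ] [0.6241 0.1851 0.142 ] [0.6428 0.1899 0.142 ]
roof front [ 0.6325 -0.0775  0.155 ] [0.6359 0.1863 0.155 ]
```

Request:
arm_command([
  [[29,-13,0],0,-1],
  [[0,0,-28],0,-1],
  [[0,0,0],0,-0.6],
  [[0,0,0],0,-0.6],
])

```text
t: 2.25
tcp_pos: [0.5478, -0.0317, 0.2506]
tool_rot: [0.069, 0.998, 0.0, -0.0]
force: [0.5, 0.1, 0.5]
finger_gap: 0.804
```

Run:
```python
from h import *
im,c=snap('wrist','w3'); s=manip.sense();print(s['tcp_pos'],s['finger_gap'])
u=onz(c,0,0,0)
cv2.imwrite('pics/w3z.png',cv2.resize(im[170:330,190:450],None,fx=3,fy=3,interpolation=cv2.INTER_CUBIC))
print(proj(c,(.548,-.033,.148),True),proj(c,(.548,-.033,.06),True))
```

```text
[ 0.54810507 -0.03182074  0.25107063] 0.8044857685216779
[319.05647547 201.22981399] [319.16526118 173.6177371 ]
```

View pics/w3z.png

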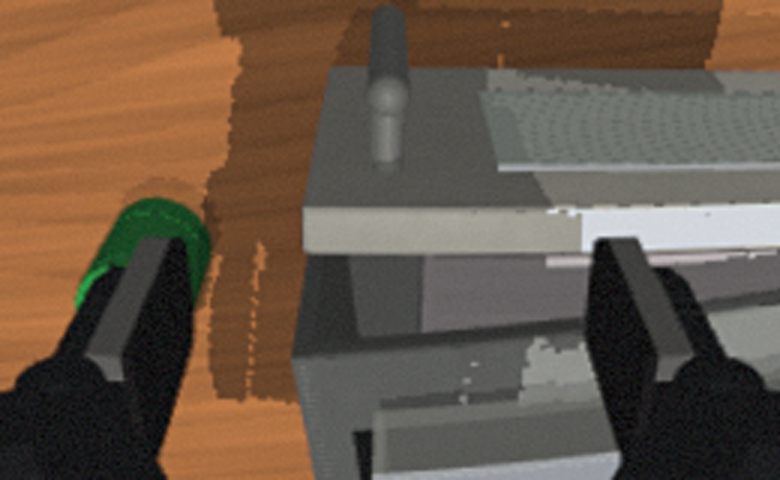

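The bar top is at (319,202), matching the prediction of (319,201). Next I descend and pinch it.

Request:
arm_command([
  [[0,0,-40],0,-0.6],
  [[0,0,-40],0,-0.6],
  [[0,0,-25],0,-0.6],
  [[0,0,-15],0,-0.6],
  [[0,0,0],0,0.2],
  [[0,0,0],0,1],
  [[0,0,0],0,1],
  [[0,0,0],0,1],
  [[0,0,0],0,1],
  [[0,0,0],0,1],
])

```text
t: 3.55
tcp_pos: [0.549, -0.0323, 0.1316]
tool_rot: [0.069, 0.998, -0.0, 0.001]
force: [0.5, 0.8, 6.2]
finger_gap: 0.119
```

Run:
```python
from h import *
H=np.array([.632,.191]);prev=None
def hp(p): return H-.051*np.array([np.cos(p),-np.sin(p)])+.235*np.array([-np.sin(p),-np.cos(p)])
ps=np.r_[np.linspace(.14,1.57,17)]
for p in ps:
    q=hp(p); print(round(p,3),q.round(4), None if prev is None else ((q-prev)*1000).round(1)); prev=q
s=manip.sense();print(s['tcp_pos'],s['finger_gap'],s['force'])
```

```text
0.14 [ 0.5487 -0.0346] None
0.229 [ 0.5289 -0.0262] [-19.8   8.3]
0.319 [ 0.5099 -0.0162] [-19.   10.1]
0.408 [ 0.4919 -0.0045] [-18.   11.7]
0.498 [0.475  0.0088] [-16.9  13.3]
0.587 [0.4594 0.0236] [-15.6  14.7]
0.676 [0.4451 0.0396] [-14.3  16.1]
0.766 [0.4324 0.0569] [-12.8  17.3]
0.855 [0.4212 0.0753] [-11.2  18.4]
0.944 [0.4117 0.0945] [-9.5 19.3]
1.034 [0.404  0.1146] [-7.7 20. ]
1.123 [0.3981 0.1353] [-5.9 20.7]
1.213 [0.394  0.1564] [-4.  21.1]
1.302 [0.3919 0.1777] [-2.1 21.4]
1.391 [0.3917 0.1992] [-0.2 21.5]
1.481 [0.3934 0.2206] [ 1.7 21.4]
1.57 [0.397  0.2418] [ 3.6 21.2]
[ 0.54903219 -0.032325    0.13155546] 0.11884799204848812 [0.546226   0.82663652 6.22735241]
```

Request:
arm_command([
  [[-20,8,2],-0.09,1],
  [[-19,10,0],-0.09,1],
  [[-18,12,0],-0.09,1],
  [[-17,13,0],-0.09,1],
  [[-15,15,0],-0.09,1],
  [[-14,16,0],-0.09,1],
  [[-13,17,0],-0.09,1],
  [[-11,18,0],-0.09,1],
  [[0,0,0],0,1],
])

```text
t: 4.68
tcp_pos: [0.4233, 0.0781, 0.1317]
tool_rot: [0.416, 0.909, 0.002, 0.002]
force: [6.9, 3.7, -15.7]
finger_gap: 0.122
```

Request:
arm_command([
  [[-10,19,-1],-0.09,1],
  [[-8,20,0],-0.09,1],
  [[-6,21,0],-0.09,1],
  [[-4,21,0],-0.09,1],
  [[-2,21,0],-0.09,1],
  [[0,22,0],-0.09,1],
  [[2,21,0],-0.09,1],
  [[3,18,0],-0.07,1],
  [[0,0,0],0,1],
  [[0,0,0],0,1],
])

```text
t: 5.92
tcp_pos: [0.3991, 0.2401, 0.1317]
tool_rot: [0.702, 0.712, 0.003, 0.002]
force: [4.9, -0.1, -4.5]
finger_gap: 0.116
```

Run:
```python
from h import *
im,c=snap('top','t2'); s=manip.sense();print(s['tcp_pos'],s['finger_gap'],s['force'],s['q'])
cv2.imwrite('pics/t2z.png',cv2.resize(im[80:300,190:490],None,fx=2.6,fy=2.6,interpolation=cv2.INTER_CUBIC))
```

```text
[0.39910425 0.23991981 0.13163175] 0.11963581617605183 [ 5.84176684  0.32595247 -4.09285047] [ 3.01276780e-01  5.02675673e-01  1.93315537e+00 -1.72166023e-03
  6.99387247e-01  2.88800687e-01]
```

View pics/t2z.png

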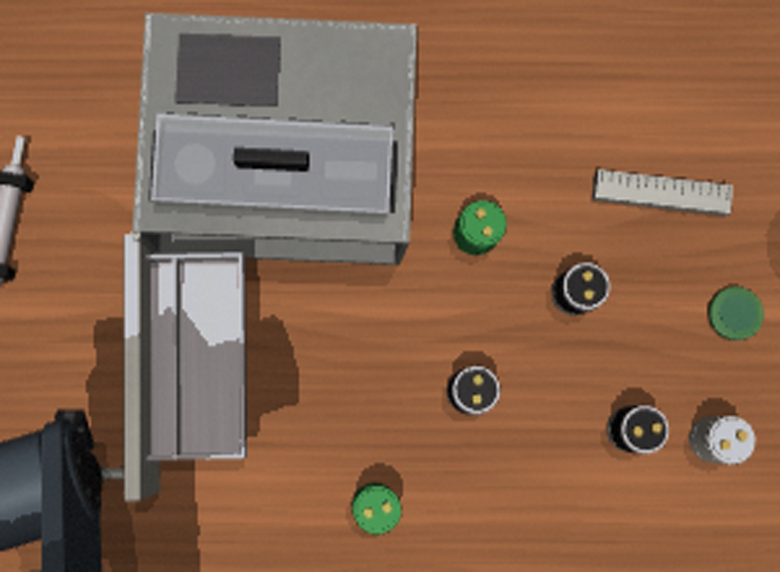

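Request:
arm_command([
  [[0,0,0],0,-0.6],
  [[0,0,0],0,-0.6],
  [[0,0,0],0,-0.6],
  [[0,0,40],0,-0.6],
  [[0,0,50],0,-1],
  [[0,0,30],0,-1],
  [[0,0,0],0,-1],
])

```text
t: 6.85
tcp_pos: [0.3972, 0.2401, 0.2535]
tool_rot: [0.703, 0.711, 0.002, 0.001]
force: [-0.1, -0.0, -1.5]
finger_gap: 0.999
```

Run:
```python
from h import *
im,c=snap('top','t3'); s=manip.sense();print(s['tcp_pos'],s['finger_gap'],s['force'],s['q'])
cv2.imwrite('pics/t3z.png',cv2.resize(im[160:280,225:325],None,fx=5,fy=5,interpolation=cv2.INTER_CUBIC))
cv2.imwrite('pics/t3y.png',cv2.resize(im[150:290,320:490],None,fx=4,fy=4,interpolation=cv2.INTER_CUBIC))
im,c=snap('side','s3')
cv2.imwrite('pics/s3z.png',im[:,200:])
```

```text
[0.39604341 0.23970918 0.25195174] 0.9995439578524885 [ 0.01132613  0.24221876 -0.58750144] [3.02137231e-01 2.95728005e-01 1.81424705e+00 1.55383354e-05
 1.02979721e+00 2.89996080e-01]
```

View pics/t3z.png

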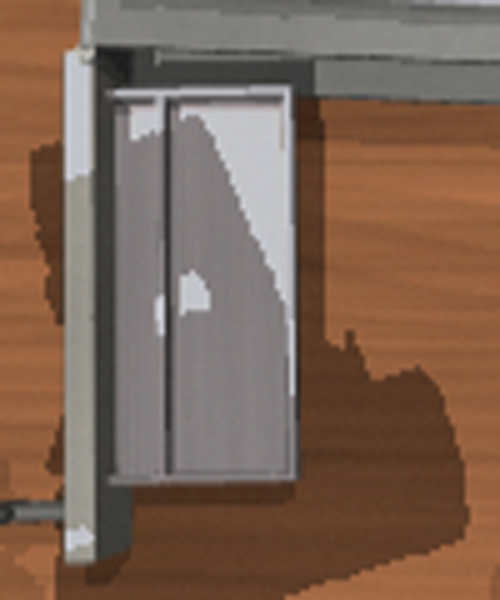

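View pics/t3y.png

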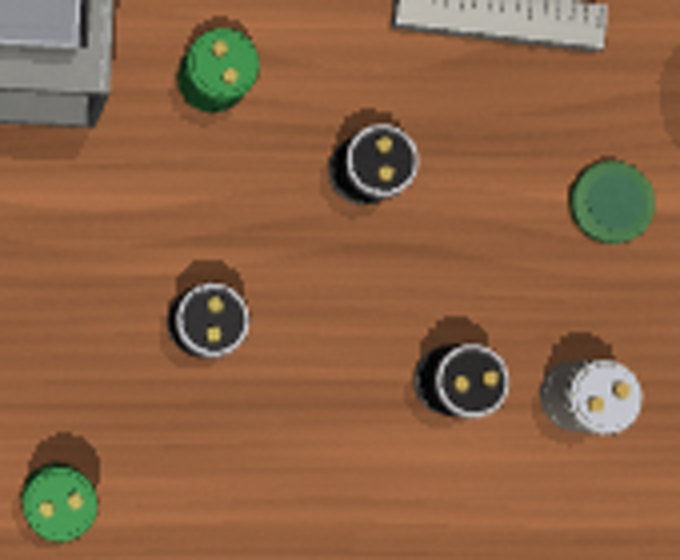

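View pics/s3.png

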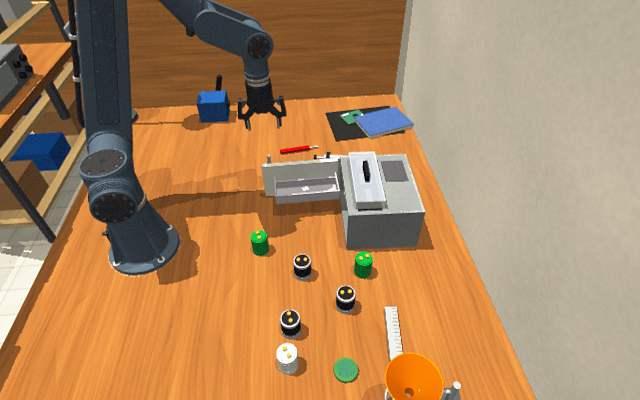

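Run:
```python
from h import *
np.set_printoptions(precision=4,suppress=True)
c=manip.get_calibration('top')
z=lambda u,v,h:onz(c,225+u/5,160+v/5,h)
# wall tops z=.097: far wall outer edge 298, inner 289 ; near wall top
for n,a in dict(farTL=(293,93),farBL=(294,478),nearT=(160,98),nearB=(162,475),doorinT=(97,60),doorinB=(95,560),dooroutT=(66,60),dooroutB=(66,560)).items():
    print(n,z(*a,.142 if 'door' in n else .097))
T=np.array([.3985,.2400]) # handle
for H in ([.632,.191],):
    H=np.array(H); d=T-H
    # handle in door frame angle: (-.051,-.235)
    a=np.arctan2(d[1],d[0])-np.arctan2(-.235,-.051); phi=-((a+np.pi)%(2*np.pi)-np.pi); print('phi',phi,np.linalg.norm(d),np.hypot(.051,.235))
    n=np.array([np.cos(phi),-np.sin(phi)]);e=np.array([-np.sin(phi),-np.cos(phi)])
    rc=H+.062*n+.118*e; print('rack',rc)
    for k in (-.062,0,.062): print(k,rc-k*e)
w=lambda u,v:onz(c,320+u/4,150+v/4,.064)
print([w(*a) for a in [(383,160),(212,320),(473,381)]])
```

```text
farTL [0.6189 0.0911 0.097 ]
farBL [0.416  0.0887 0.097 ]
nearT [0.616  0.1616 0.097 ]
nearB [0.4175 0.1575 0.097 ]
doorinT [0.629  0.1883 0.142 ]
doorinB [0.3765 0.1847 0.142 ]
dooroutT [0.629  0.2041 0.142 ]
dooroutB [0.3765 0.1991 0.142 ]
phi 1.5639376281436235 0.23858593839537148 0.24047037239543667
rack [0.5144 0.1282]
-0.062 [0.4524 0.1278]
0 [0.5144 0.1282]
0.062 [0.5764 0.1286]
[array([ 0.5932, -0.2677,  0.064 ]), array([ 0.484 , -0.1495,  0.064 ]), array([ 0.4431, -0.3254,  0.064 ])]
```

Request:
arm_command([
  [[9,-39,0],0.156,-1],
  [[9,-39,0],0.156,-1],
  [[9,-39,0],0.156,-1],
  [[9,-39,0],0.156,-1],
  [[9,-39,0],0.156,-1],
  [[9,-39,-5],0.156,-1],
  [[9,-39,-10],0.156,-1],
  [[9,-39,-10],0.156,-1],
  [[9,-39,-10],0.156,-1],
  [[6,-39,-5],0.156,-1],
  [[0,0,0],0,-1],
  [[0,0,0],0,-1],
])

```text
t: 8.45
tcp_pos: [0.4818, -0.1493, 0.2099]
tool_rot: [0.0, 1.0, 0.001, -0.002]
force: [-0.6, 0.8, 0.1]
finger_gap: 1.001
```

Run:
```python
from h import *
im,c=snap('wrist','w4'); s=manip.sense();print(s['tcp_pos'],s['q'],s['tool_rot'])
np.save('cw.npy',c,allow_pickle=True)
print(proj(c,(.484,-.1495,.064),True))
```

```text
[ 0.48193876 -0.14898422  0.21028671] [-5.21867152e-01  4.12920802e-01  1.76351141e+00  3.96587426e-04
  9.68579712e-01 -2.09363302e+00] [-3.72160938e-04  9.99998456e-01  9.94423975e-04 -1.40022044e-03]
[319.83281273 188.15475043]
```

View pics/w4.png

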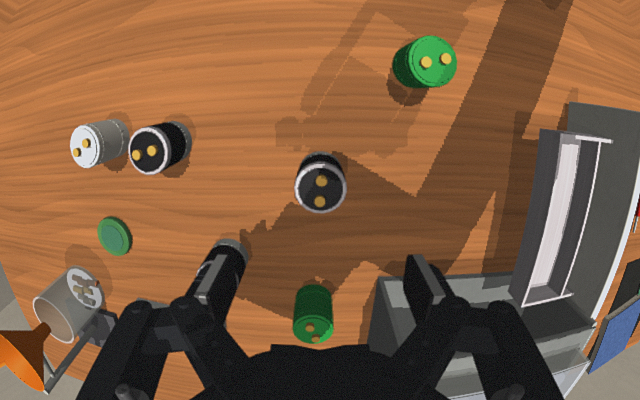

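Request:
arm_command([
  [[2,0,-40],0,-1],
  [[0,0,-45],0,-1],
  [[0,0,-40],0,-1],
  [[0,0,-25],0,-1],
  [[0,0,-14],0,-1],
  [[0,0,0],0,0],
  [[0,0,0],0,1],
  [[0,0,0],0,1],
  [[0,0,0],0,1],
  [[0,0,30],0,1],
  [[0,0,40],0,1],
  [[0,0,0],0,1],
])

```text
t: 10.0
tcp_pos: [0.4869, -0.1515, 0.1197]
tool_rot: [-0.001, 1.0, -0.002, 0.003]
force: [0.3, 0.0, -3.7]
finger_gap: 0.573
```

Run:
```python
from h import *
im,c=snap('wrist','w5'); s=manip.sense();print(s['tcp_pos'],s['finger_gap'],s['force'])
```

```text
[ 0.48566982 -0.15084499  0.11822748] 0.5724451975115645 [ 0.75344185 -0.17109022 -4.44803526]
```

View pics/w5.png

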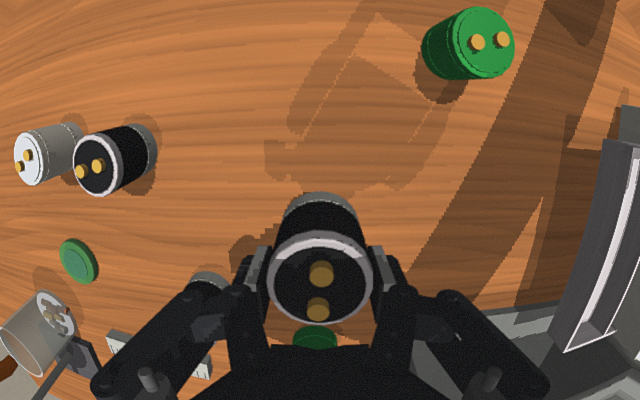

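Request:
arm_command([
  [[0,20,50],0,1],
  [[5,30,50],0,1],
  [[15,40,0],0,1],
  [[20,45,0],0,1],
  [[20,45,0],0,1],
  [[20,45,0],0,1],
  [[11,45,0],0,1],
  [[0,0,0],0,1],
  [[0,0,0],0,1],
])

```text
t: 11.18
tcp_pos: [0.5748, 0.1194, 0.2153]
tool_rot: [-0.001, 1.0, -0.0, -0.002]
force: [-0.2, 0.0, -3.2]
finger_gap: 0.57
```

Run:
```python
from h import *
im,c=snap('wrist','w6'); s=manip.sense();print(s['tcp_pos'],s['finger_gap'],s['force'],s['tool_rot'])
np.save('cw.npy',c,allow_pickle=True)
```

```text
[0.57492196 0.11883821 0.21571703] 0.5659328779247836 [-0.07853947  0.43239972 -3.33806115] [-3.44752439e-04  9.99998324e-01 -3.24824255e-04 -1.76851050e-03]
```

View pics/w6.png

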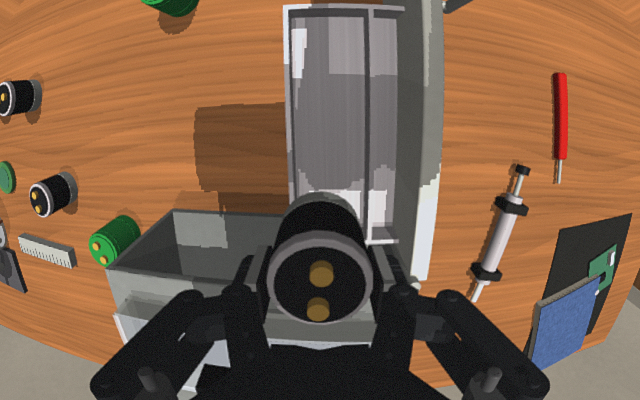

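Run:
```python
import cv2
im=cv2.imread('pics/w6.png')
cv2.imwrite('pics/w6z.png',cv2.resize(im[0:110,270:460],None,fx=4.2,fy=4.2,interpolation=cv2.INTER_CUBIC))
```

```text
(no output)
```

View pics/w6z.png

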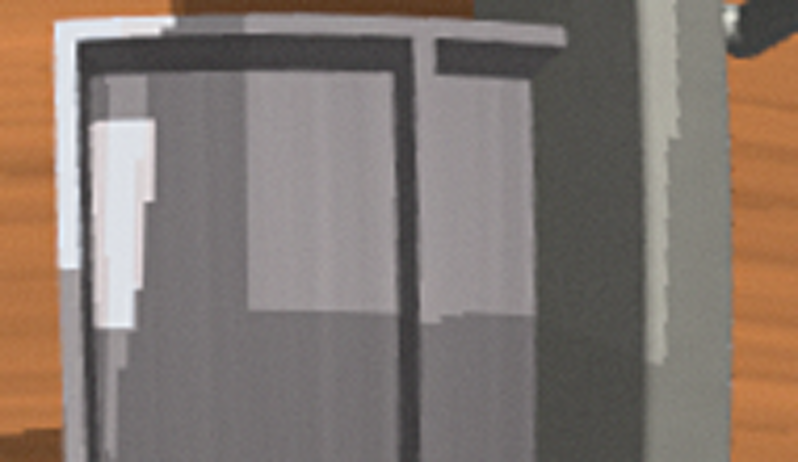

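Run:
```python
from h import *
np.set_printoptions(precision=4,suppress=True)
c=np.load('cw.npy',allow_pickle=True).item()
z=lambda u,v,h=.097:onz(c,270+u/4.2,v/4.2,h,True)
print('end',z(78,40),z(415,38)); print('mid',z(88,400),z(420,400)); print('outer',z(55,22),z(435,22))
print('end far outer wall',z(250,17))
w=lambda u,v,h=.097:onz(c,u,v,h,True)
print('top end', w(385,241))
```

```text
end [0.4195 0.0937 0.097 ] [0.4182 0.1575 0.097 ]
mid [0.4909 0.0956 0.097 ] [0.4903 0.1587 0.097 ]
outer [0.4155 0.0892 0.097 ] [0.4145 0.1614 0.097 ]
end far outer wall [0.4151 0.1261 0.097 ]
top end [0.6188 0.1786 0.097 ]
```

Request:
arm_command([
  [[4,9,0],0,1],
  [[0,0,-30],0,1],
  [[0,0,-35],0,1],
  [[0,0,-20],0,1],
  [[0,0,-10],0,1],
  [[0,0,0],0,1],
  [[0,0,0],0,1],
])

```text
t: 12.1
tcp_pos: [0.581, 0.1286, 0.1233]
tool_rot: [-0.0, 1.0, 0.0, 0.001]
force: [-0.1, -0.0, -3.9]
finger_gap: 0.571
```

Run:
```python
from h import *
im,c=snap('wrist','w7'); s=manip.sense();print(s['tcp_pos'],s['finger_gap'],s['force'])
im,c=snap('side','s7'); cv2.imwrite('pics/s7z.png',cv2.resize(im[130:250,240:400],None,fx=5,fy=5,interpolation=cv2.INTER_CUBIC))
```

```text
[0.58099273 0.12864068 0.12342848] 0.5683058713862518 [ 0.57944322 -0.96825142 -3.22699072]
```

View pics/w7.png

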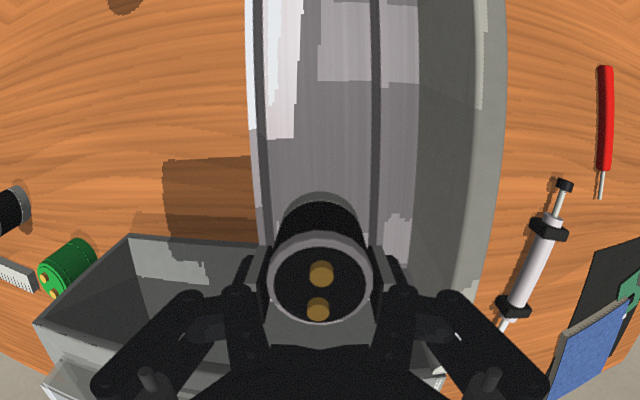

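View pics/s7z.png

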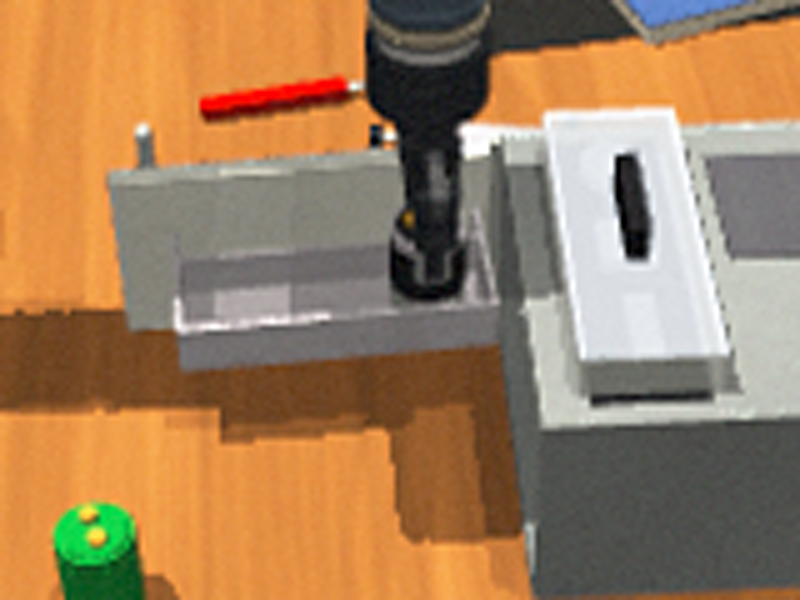

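Request:
arm_command([
  [[-1,0,-5],0,1],
  [[0,0,-4],0,1],
  [[0,0,0],0,1],
])

```text
t: 12.58
tcp_pos: [0.5798, 0.1285, 0.1155]
tool_rot: [-0.001, 1.0, -0.0, 0.001]
force: [-1.8, -0.5, 8.6]
finger_gap: 0.568
```

Request:
arm_command([
  [[0,0,0],0,0],
  [[0,0,0],0,-0.5],
  [[0,0,0],0,-0.5],
  [[0,0,0],0,-0.5],
  [[0,0,30],0,-0.5],
  [[0,-5,50],0,-0.5],
  [[-10,-20,20],0,-1],
  [[0,-40,0],0,-1],
  [[0,-45,0],0,-1],
  [[0,-45,0],0,-1],
  [[0,-45,0],0,-1],
  [[0,-45,0],0,-1],
])

```text
t: 14.08
tcp_pos: [0.5689, -0.1177, 0.2131]
tool_rot: [-0.001, 1.0, 0.0, -0.0]
force: [1.2, 0.1, 0.7]
finger_gap: 0.997
```

Run:
```python
from h import *
im,c=snap('top','t8'); s=manip.sense();print(s['tcp_pos'],s['t'],s['q'])
cv2.imwrite('pics/t8z.png',cv2.resize(im[120:290,220:500],None,fx=2.8,fy=2.8,interpolation=cv2.INTER_CUBIC))
```

```text
[ 0.56980972 -0.1237017   0.21325586] 14.125 [-0.40334559  0.50508103  1.57232575 -0.00451609  1.06076236 -1.97005999]
```

View pics/t8z.png

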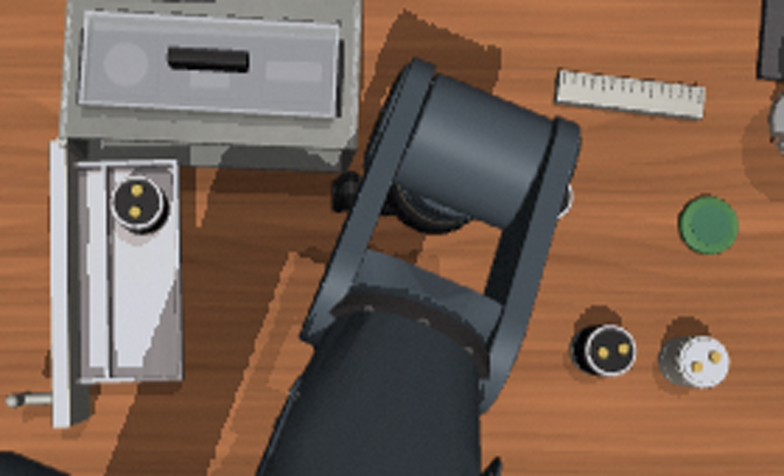

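Request:
arm_command([
  [[8,-50,0],0,-1],
  [[8,-50,0],0,-1],
  [[7,-44,-5],0,-1],
  [[0,0,0],0,-1],
  [[0,0,0],0,-1],
])

```text
t: 14.75
tcp_pos: [0.5915, -0.2595, 0.2077]
tool_rot: [-0.0, 1.0, 0.001, -0.001]
force: [-0.9, 0.7, -0.4]
finger_gap: 0.999
```

Run:
```python
from h import *
im,c=snap('wrist','w9'); s=manip.sense();print(s['tcp_pos'],s['q'][5])
np.save('cw.npy',c,allow_pickle=True)
print(proj(c,(.5932,-.267,.064),True))
cv2.imwrite('pics/w9z.png',cv2.resize(im[100:300,220:420],None,fx=3,fy=3))
```

```text
[ 0.59163808 -0.25892592  0.20793511] -2.1583191665470896
[312.12211418 187.90191575]
```

View pics/w9z.png

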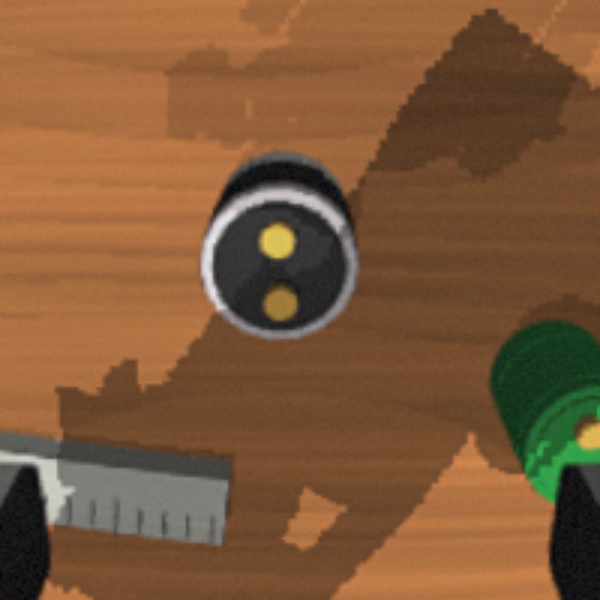

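Request:
arm_command([
  [[2,-7,-40],0,-1],
  [[0,0,-45],0,-1],
  [[0,0,-40],0,-1],
  [[0,0,-25],0,-1],
  [[0,0,-11],0,-1],
  [[0,0,0],0,0],
  [[0,0,0],0,1],
  [[0,0,0],0,1],
  [[0,0,0],0,1],
  [[0,0,40],0,1],
  [[0,0,50],0,1],
  [[0,20,50],0,1],
])

```text
t: 16.3
tcp_pos: [0.5937, -0.2486, 0.1882]
tool_rot: [0.0, 1.0, -0.0, -0.0]
force: [0.6, -0.4, -1.8]
finger_gap: 0.571
```

Request:
arm_command([
  [[-8,42,20],0,1],
  [[-9,46,13],0,1],
  [[-9,48,0],0,1],
  [[-10,48,0],0,1],
  [[-10,48,0],0,1],
  [[-10,48,0],0,1],
  [[-10,48,0],0,1],
  [[-10,45,0],0,1],
  [[0,0,0],0,1],
  [[0,0,0],0,1],
  [[0,0,0],0,1],
])

```text
t: 17.68
tcp_pos: [0.5184, 0.1245, 0.2202]
tool_rot: [0.0, 1.0, -0.0, 0.0]
force: [-0.2, 0.2, -1.6]
finger_gap: 0.574
```

Run:
```python
from h import *
im,c=snap('wrist','w10'); s=manip.sense();print(s['tcp_pos'],s['force'])
```

```text
[0.5184608  0.12447177 0.22022224] [-0.24703089  0.01936002 -3.1205677 ]
```

View pics/w10.png

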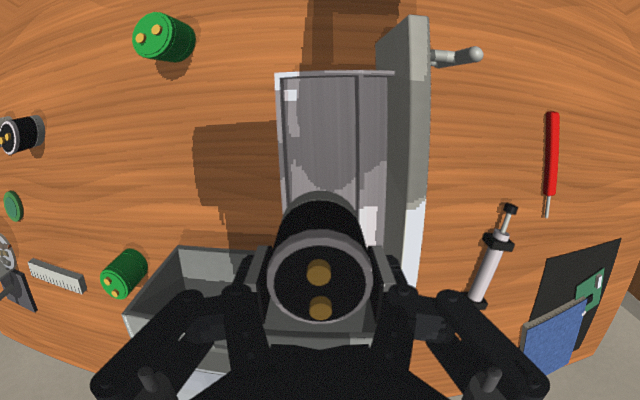

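Request:
arm_command([
  [[-1,3,-30],0,1],
  [[0,0,-35],0,1],
  [[0,0,-25],0,1],
  [[0,0,-10],0,1],
  [[0,0,-4],0,1],
  [[0,0,0],0,1],
])

```text
t: 18.48
tcp_pos: [0.5179, 0.1284, 0.117]
tool_rot: [-0.0, 1.0, 0.0, 0.001]
force: [-0.0, -0.9, -2.1]
finger_gap: 0.572
```

Request:
arm_command([
  [[0,0,-2],0,1],
  [[0,0,0],0,0.2],
  [[0,0,0],0,-0.5],
  [[0,0,0],0,-0.5],
  [[0,0,0],0,-0.5],
  [[0,0,30],0,-0.5],
  [[-5,-5,50],0,-0.5],
  [[-15,-30,20],-0.15,-1],
  [[-15,-45,0],-0.15,-1],
  [[-10,-50,0],-0.15,-1],
  [[-10,-50,0],-0.15,-1],
  [[-10,-50,0],-0.15,-1],
])

```text
t: 19.98
tcp_pos: [0.4517, -0.1028, 0.2144]
tool_rot: [0.368, 0.93, 0.0, 0.0]
force: [0.4, 0.4, 1.1]
finger_gap: 1.003
```

Request:
arm_command([
  [[-5,-50,0],-0.15,-1],
  [[-5,-50,0],-0.15,-1],
  [[0,-50,0],-0.15,-1],
  [[0,-50,0],-0.15,-1],
  [[0,-20,0],-0.15,-1],
  [[0,0,0],-0.07,-1],
  [[0,0,0],0,-1],
])

```text
t: 20.85
tcp_pos: [0.4418, -0.3214, 0.2139]
tool_rot: [0.706, 0.708, 0.0, -0.0]
force: [0.5, 0.3, -0.2]
finger_gap: 0.999
```

Run:
```python
from h import *
im,c=snap('top','t11'); s=manip.sense();print(s['tcp_pos'],s['t'],s['q'])
cv2.imwrite('pics/t11z.png',cv2.resize(im[120:290,220:500],None,fx=2.8,fy=2.8,interpolation=cv2.INTER_CUBIC))
im,c=snap('wrist','w11'); s=manip.sense();print(s['tcp_pos'],s['t'],s['q'])
print(proj(c,(.4431,-.3244,.064),True))
```

```text
[ 0.44185506 -0.32111994  0.2140508 ] 20.9 [-8.33126077e-01  4.58706421e-01  1.66083573e+00  6.17641452e-05
  1.02280721e+00 -8.36210447e-01]
[ 0.44196246 -0.32092123  0.21413622] 20.95 [-8.32728011e-01  4.58493856e-01  1.66093864e+00  6.28098691e-05
  1.02274741e+00 -8.36130823e-01]
[321.35542096 186.05641094]
```

View pics/t11z.png

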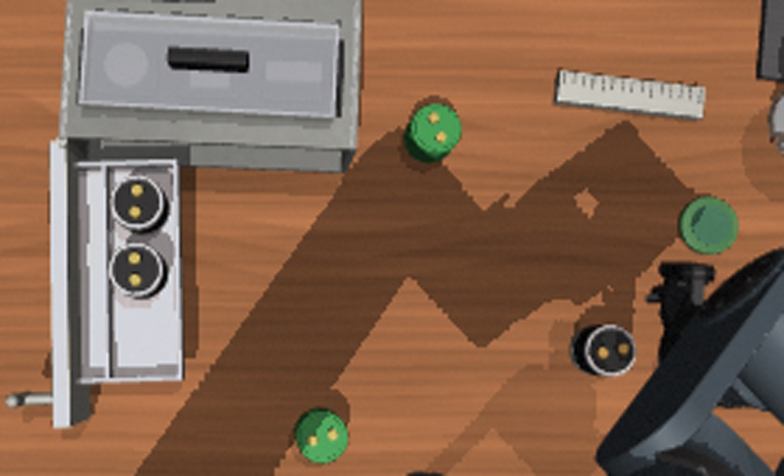

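View pics/w11.png

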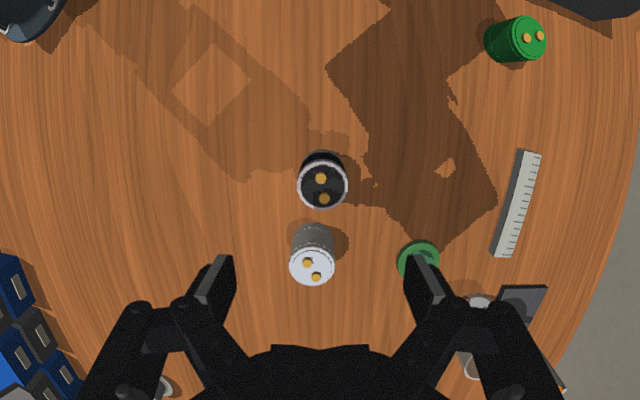

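Request:
arm_command([
  [[1,-3,-40],0,-1],
  [[0,0,-45],0,-1],
  [[0,0,-45],0,-1],
  [[0,0,-25],0,-1],
  [[0,0,-12],0,-1],
  [[0,0,0],0,0],
  [[0,0,0],0,1],
  [[0,0,0],0,1],
  [[0,0,0],0,1],
  [[0,0,40],0,1],
  [[0,0,50],0,1],
  [[0,20,50],0,1],
])

```text
t: 22.45
tcp_pos: [0.443, -0.3053, 0.1885]
tool_rot: [0.707, 0.707, -0.0, 0.0]
force: [-0.5, -0.9, -2.7]
finger_gap: 0.572
```

Request:
arm_command([
  [[1,40,20],0.14,1],
  [[1,40,13],0.14,1],
  [[1,40,0],0.14,1],
  [[1,40,0],0.14,1],
  [[1,40,0],0.14,1],
  [[1,40,0],0.14,1],
  [[1,40,0],0.14,1],
  [[1,40,0],0.14,1],
  [[1,40,0],0.14,1],
  [[1,40,0],0.14,1],
  [[2,32,0],0.17,1],
  [[0,0,0],0,1],
])

```text
t: 23.95
tcp_pos: [0.4543, 0.1294, 0.2201]
tool_rot: [-0.002, 1.0, 0.0, -0.0]
force: [-0.4, 0.3, -2.4]
finger_gap: 0.569
```

Request:
arm_command([
  [[0,0,0],0,1],
  [[0,0,0],0,1],
])

```text
t: 24.2
tcp_pos: [0.4549, 0.1268, 0.2202]
tool_rot: [0.0, 1.0, -0.0, -0.0]
force: [-0.1, 0.4, -3.0]
finger_gap: 0.57
```

Run:
```python
from h import *
im,c=snap('wrist','w12'); s=manip.sense();print(s['tcp_pos'],s['force'],s['tool_rot'])
```

```text
[0.45499957 0.12678448 0.22023418] [-0.67344826  0.61875647 -1.53438667] [ 3.98334382e-04  9.99999898e-01 -1.04627605e-04 -1.86787712e-04]
```

View pics/w12.png

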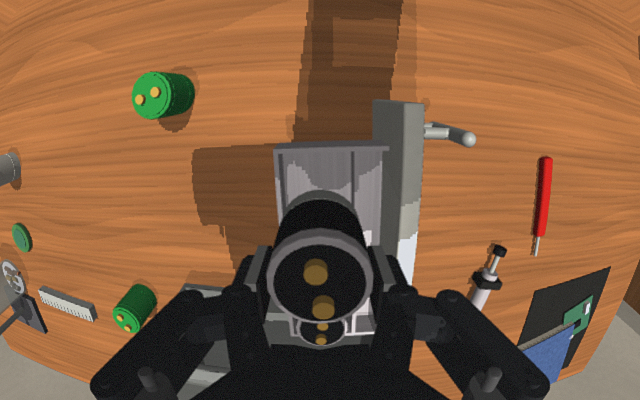

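Request:
arm_command([
  [[0,0,-30],0,1],
  [[0,0,-35],0,1],
  [[0,0,-25],0,1],
  [[0,0,-10],0,1],
  [[0,0,-4],0,1],
  [[0,0,0],0,1],
])

```text
t: 25.0
tcp_pos: [0.4557, 0.1275, 0.1168]
tool_rot: [-0.0, 1.0, 0.0, 0.001]
force: [-0.0, -1.2, -2.7]
finger_gap: 0.569
```

Request:
arm_command([
  [[0,0,-2],0,1],
  [[0,0,0],0,0.2],
  [[0,0,0],0,-0.5],
  [[0,0,0],0,-0.5],
  [[0,0,0],0,-0.5],
  [[0,0,30],0,-0.5],
  [[0,0,50],0,-0.5],
  [[0,0,30],-0.15,-0.5],
  [[0,20,20],-0.15,-0.5],
  [[0,20,0],-0.15,-0.5],
])

```text
t: 26.25
tcp_pos: [0.4562, 0.1682, 0.2461]
tool_rot: [0.225, 0.974, 0.001, 0.002]
force: [0.0, 0.2, 0.2]
finger_gap: 0.748
```

Run:
```python
from h import *
s=manip.sense();print(s['tcp_pos'],s['t'],s['q'])
im,c=snap('side','s13'); cv2.imwrite('pics/s13z.png',cv2.resize(im[130:250,240:400],None,fx=5,fy=5,interpolation=cv2.INTER_CUBIC))
```

```text
[0.45617304 0.16817774 0.24614506] 26.25 [ 1.22836115e-01  3.34728380e-01  1.77057301e+00  6.86183834e-05
  1.03196840e+00 -9.93501011e-01]
```

View pics/s13z.png

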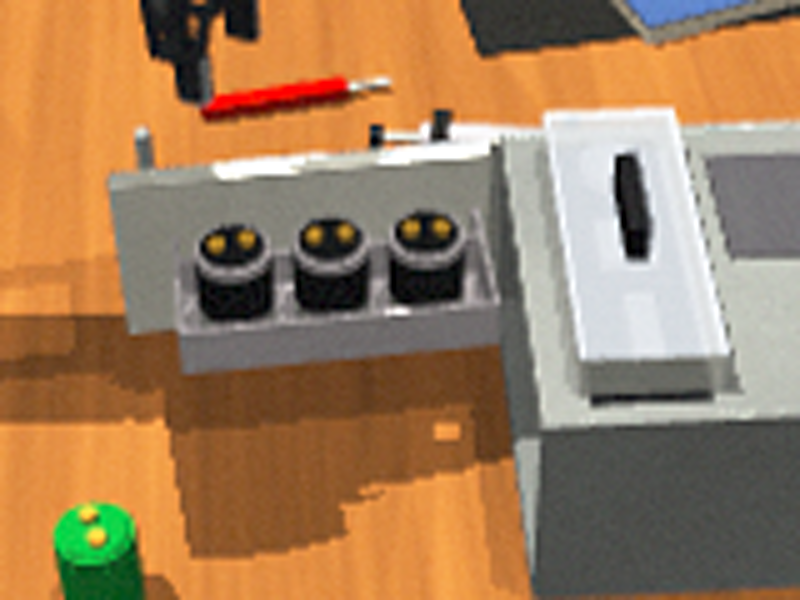

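Request:
arm_command([
  [[-7,9,0],-0.14,-0.6],
  [[-7,9,0],-0.14,-0.6],
  [[-7,9,0],-0.14,-0.6],
  [[-7,9,0],-0.14,-0.6],
  [[-7,9,0],-0.14,-0.6],
  [[-7,9,0],-0.14,-0.6],
  [[-7,9,0],-0.14,-0.6],
  [[-8,9,0],-0.13,-0.6],
  [[0,0,0],0,-0.6],
  [[0,0,0],0,-0.6],
])

```text
t: 27.55
tcp_pos: [0.3983, 0.2393, 0.2441]
tool_rot: [0.702, 0.712, -0.0, 0.0]
force: [-0.3, 0.1, -0.7]
finger_gap: 0.799
```

Run:
```python
from h import *
im,c=snap('wrist','w14'); s=manip.sense();print(s['tcp_pos'],s['force'],s['tool_rot'])
print(proj(c,(.3985,.240,.148),True),proj(c,(.3985,.240,.06),True))
```

```text
[0.3984123  0.23930899 0.24419914] [ 0.50575179  0.50990788 -0.34033014] [ 7.02201424e-01  7.11978331e-01 -7.57500322e-05  1.01633134e-04]
[320.47131107 201.12035285] [320.1785477  172.89608953]
```

View pics/w14.png

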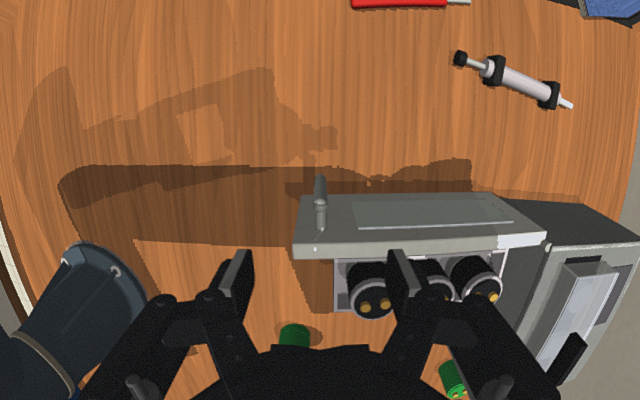

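Request:
arm_command([
  [[0,0,-40],0,-0.6],
  [[0,0,-40],0,-0.6],
  [[0,0,-22],0,-0.6],
  [[0,0,-10],0,-0.6],
  [[0,0,0],0,0.2],
  [[0,0,0],0,1],
  [[0,0,0],0,1],
  [[0,0,0],0,1],
  [[0,0,0],0,1],
  [[0,0,0],0,1],
])

```text
t: 28.85
tcp_pos: [0.3986, 0.2399, 0.1332]
tool_rot: [0.703, 0.711, 0.001, 0.0]
force: [0.1, -0.8, 6.6]
finger_gap: 0.126
```

Run:
```python
from h import *
s=manip.sense();print(s['tcp_pos'],s['finger_gap'],s['force'])
H=np.array([.632,.191]);prev=None
def hp(p): return H-.051*np.array([np.cos(p),-np.sin(p)])+.235*np.array([-np.sin(p),-np.cos(p)])
for p in np.linspace(1.564,.034,19):
    q=hp(p); print(round(p,3),q.round(4), None if prev is None else ((q-prev)*1000).round(1)); prev=q
```

```text
[0.39863369 0.239889   0.13323894] 0.12572172854371452 [ 0.12928407 -0.76878047  6.58263866]
1.564 [0.3967 0.2404] None
1.479 [0.3933 0.2202] [ -3.3 -20.2]
1.394 [0.3917 0.1999] [ -1.6 -20.4]
1.309 [0.3918 0.1794] [  0.1 -20.4]
1.224 [0.3937 0.1591] [  1.8 -20.4]
1.139 [0.3972 0.139 ] [  3.6 -20.1]
1.054 [0.4025 0.1192] [  5.3 -19.7]
0.969 [0.4094 0.1   ] [  6.9 -19.2]
0.884 [0.4179 0.0814] [  8.5 -18.6]
0.799 [0.428  0.0637] [ 10.1 -17.8]
0.714 [0.4396 0.0468] [ 11.5 -16.9]
0.629 [0.4525 0.031 ] [ 12.9 -15.8]
0.544 [0.4667 0.0163] [ 14.2 -14.7]
0.459 [0.4822 0.0029] [ 15.4 -13.4]
0.374 [ 0.4987 -0.0091] [ 16.5 -12. ]
0.289 [ 0.5161 -0.0197] [ 17.5 -10.6]
0.204 [ 0.5344 -0.0288] [18.3 -9.1]
0.119 [ 0.5535 -0.0363] [19.  -7.5]
0.034 [ 0.573  -0.0421] [19.6 -5.8]
```

Request:
arm_command([
  [[-2,-10,1],0.04,1],
  [[-1,-10,0],0.045,1],
  [[-2,-20,0],0.085,1],
  [[0,-20,0],0.085,1],
  [[2,-20,0],0.085,1],
  [[4,-20,0],0.085,1],
  [[5,-20,0],0.085,1],
  [[7,-19,0],0.085,1],
  [[8,-19,0],0.085,1],
  [[0,0,0],0,1],
])

```text
t: 30.1
tcp_pos: [0.4214, 0.0808, 0.1333]
tool_rot: [0.427, 0.904, 0.001, 0.002]
force: [4.5, 2.1, -5.8]
finger_gap: 0.121
```

Request:
arm_command([
  [[10,-18,0],0.085,1],
  [[12,-17,0],0.085,1],
  [[13,-16,0],0.085,1],
  [[14,-15,0],0.085,1],
  [[15,-13,0],0.085,1],
  [[16,-12,0],0.085,1],
  [[17,-11,0],0.085,1],
  [[0,0,0],0,1],
])

```text
t: 31.1
tcp_pos: [0.5187, -0.0189, 0.1333]
tool_rot: [0.143, 0.99, 0.002, 0.002]
force: [4.2, 6.0, -1.2]
finger_gap: 0.121
```

Run:
```python
from h import *
s=manip.sense();print(s['tcp_pos'],s['finger_gap'],s['force'],s['t'])
im,c=snap('side','s15'); cv2.imwrite('pics/s15z.png',cv2.resize(im[130:250,240:400],None,fx=5,fy=5,interpolation=cv2.INTER_CUBIC))
```

```text
[ 0.51870188 -0.01888196  0.13332168] 0.12134552360944169 [ 4.21686731  6.02439412 -1.17207524] 31.1
```

View pics/s15z.png

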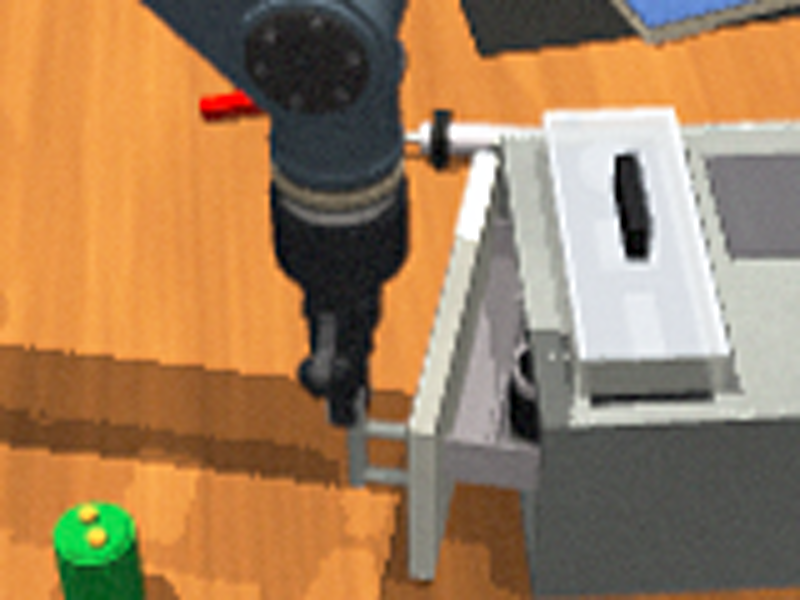

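Request:
arm_command([
  [[18,-9,0],0.085,1],
  [[18,-8,0],0.085,1],
  [[10,-3,0],0.045,1],
  [[6,-2,0],0.025,1],
  [[0,0,0],0,1],
  [[0,0,0],0,1],
])

```text
t: 31.9
tcp_pos: [0.5683, -0.0395, 0.1334]
tool_rot: [0.023, 1.0, 0.002, 0.0]
force: [2.4, 5.8, -1.3]
finger_gap: 0.117
```

Request:
arm_command([
  [[4,-1,0],0.015,1],
  [[0,0,0],0,1],
])

```text
t: 32.15
tcp_pos: [0.5711, -0.0403, 0.1333]
tool_rot: [0.015, 1.0, 0.002, -0.001]
force: [0.2, 5.6, 1.8]
finger_gap: 0.118
```

Request:
arm_command([
  [[4,-1,0],0.015,1],
  [[0,0,0],0,1],
])

```text
t: 32.4
tcp_pos: [0.5711, -0.0403, 0.1333]
tool_rot: [0.007, 1.0, 0.003, -0.005]
force: [-7.1, 6.1, 8.2]
finger_gap: 0.119
```

Request:
arm_command([
  [[2,0,0],0,1],
  [[0,0,0],0,1],
  [[0,0,0],0,1],
])

```text
t: 32.78
tcp_pos: [0.5712, -0.0403, 0.1333]
tool_rot: [0.007, 1.0, 0.003, -0.007]
force: [-10.8, 5.1, 10.7]
finger_gap: 0.122
```

Request:
arm_command([
  [[0,0,0],0,0.3],
  [[0,0,0],0,-0.6],
  [[0,0,0],0,-0.6],
  [[-3,0,0],0,-0.6],
  [[0,0,40],0,-0.6],
  [[-10,0,50],0,-0.6],
  [[-30,0,40],0,-0.6],
  [[-50,0,40],0,-0.6],
  [[-30,0,0],0,-0.6],
  [[0,0,0],0,-0.6],
])

```text
t: 34.02
tcp_pos: [0.4542, -0.0439, 0.3029]
tool_rot: [0.007, 1.0, 0.0, -0.0]
force: [0.5, -0.2, -0.8]
finger_gap: 0.796
```

Run:
```python
from h import *
im,c=snap('wrist','w16'); s=manip.sense();print(s['tcp_pos'],s['t'],s['q'])
np.save('cw.npy',c,allow_pickle=True)
im,c=snap('side','s16'); cv2.imwrite('pics/s16z.png',cv2.resize(im[130:250,290:430],None,fx=5,fy=5,interpolation=cv2.INTER_CUBIC))
```

```text
[ 0.45591009 -0.04437673  0.30271736] 34.075 [-3.41866585e-01  2.21520228e-01  1.75493668e+00  1.27564265e-04
  1.16398364e+00 -1.89807554e+00]
```

View pics/s16z.png

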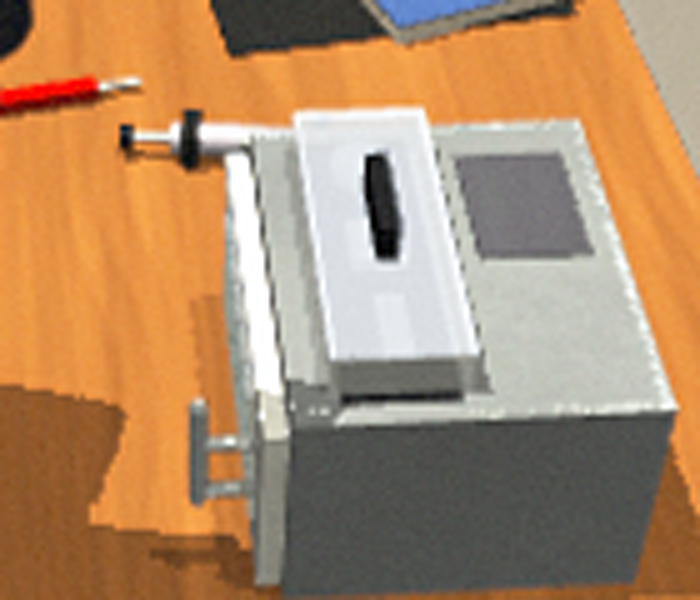

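View pics/w16.png

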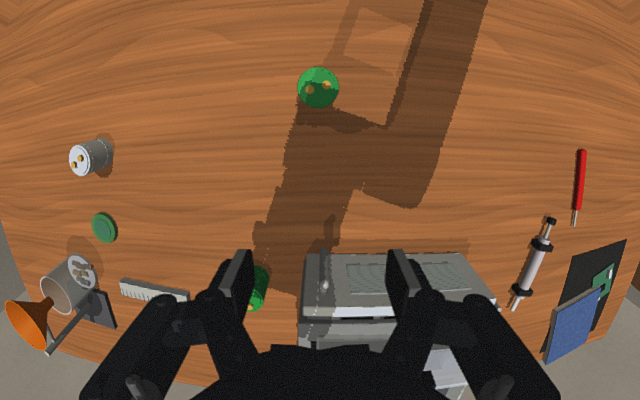

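Request:
arm_command([
  [[18,9,0],-0.145,-0.6],
  [[20,9,0],-0.145,-0.6],
  [[20,9,0],-0.145,-0.6],
  [[20,9,0],-0.145,-0.6],
  [[20,9,0],-0.145,-0.6],
  [[20,9,0],-0.145,-0.6],
  [[20,9,0],-0.145,-0.6],
  [[20,9,0],-0.145,-0.6],
  [[20,9,0],-0.145,-0.6],
  [[20,9,0],-0.145,-0.6],
  [[20,9,0],-0.142,-0.6],
  [[0,0,0],0,-0.6],
])

```text
t: 35.62
tcp_pos: [0.6761, 0.0553, 0.3005]
tool_rot: [0.719, 0.695, -0.0, -0.0]
force: [-0.5, -0.5, 0.2]
finger_gap: 0.802
```

Request:
arm_command([
  [[0,0,0],0,-0.6],
  [[0,0,0],0,-0.6],
])

```text
t: 35.88
tcp_pos: [0.6738, 0.0544, 0.3021]
tool_rot: [0.719, 0.695, -0.0, -0.0]
force: [-0.3, 1.0, 0.2]
finger_gap: 0.795
```

Run:
```python
from h import *
im,c=snap('wrist','w17'); s=manip.sense();print(s['tcp_pos'],s['t'],s['tool_rot'])
np.save('cw.npy',c,allow_pickle=True)
print(proj(c,(.700,.058,.215),True))
cv2.imwrite('pics/w17z.png',cv2.resize(im[80:330,160:480],None,fx=2.4,fy=2.4,interpolation=cv2.INTER_CUBIC))
```

```text
[0.67381195 0.05436785 0.30230876] 35.925 [ 7.19253499e-01  6.94747676e-01 -2.16662472e-04 -1.53696046e-04]
[354.88669378 200.36365741]
```

View pics/w17z.png

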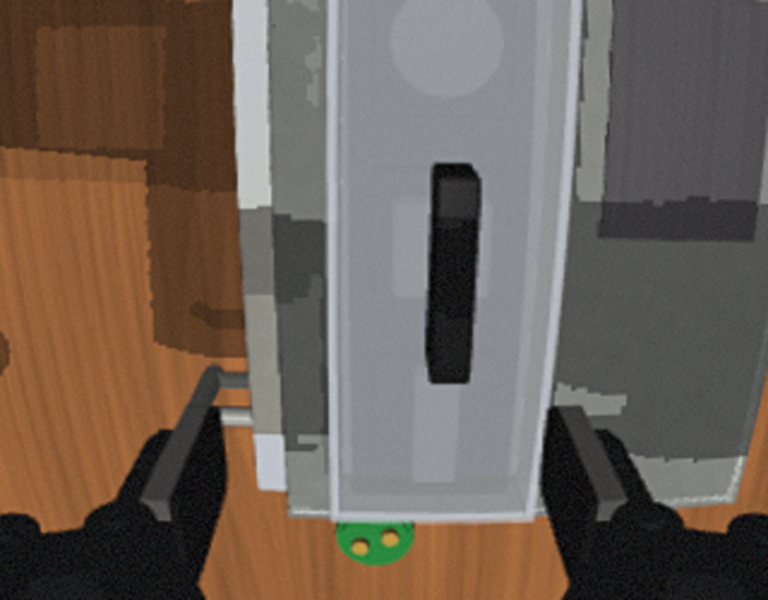

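Run:
```python
from h import *
np.set_printoptions(precision=4,suppress=True)
c=np.load('cw.npy',allow_pickle=True).item()
w=lambda u,v,h:onz(c,160+u/2.4,80+v/2.4,h,True)
im=cv2.imread('pics/w17.png')
g=im.max(2); m=((g<60).astype(np.uint8)); m[:,:300]=0;m[:,390:]=0;m[:140]=0;m[245:]=0
n,l,st,ce=cv2.connectedComponentsWithStats(m); k=1+np.argmax(st[1:,4]); cn=max(cv2.findContours((l==k).astype(np.uint8),0,2)[0],key=len)
r=cv2.minAreaRect(cn);print(r, st[k])
print([w(*a,.215) for a in [(432,165),(472,165),(429,383),(468,383)]])
print('circle',w(447,40,.177))
print('bar',w(435,430,.177),'square',w(440,248,.177))
print('door inner top/roof front', w(288,490,.142), w(262,490,.142),w(268,130,.142),w(236,130,.142), 'roof', w(293,515,.155))
print('cover edges', w(340,517,.187),w(532,517,.187))
```

```text
((347.9756164550781, 193.54368591308594), (19.83087730407715, 91.53514862060547), 2.563770055770874) [ 337  148   23   92 1728]
[array([0.6894, 0.0975, 0.215 ]), array([0.7014, 0.0972, 0.215 ]), array([0.6874, 0.0255, 0.215 ]), array([0.7004, 0.025 , 0.215 ])]
circle [0.6978 0.1343 0.177 ]
bar [ 0.6916 -0.015   0.177 ] square [0.6941 0.0604 0.177 ]
door inner top/roof front [ 0.6239 -0.0671  0.142 ] [ 0.6113 -0.0671  0.142 ] [0.6293 0.1012 0.142 ] [0.6164 0.102  0.142 ] roof [ 0.6271 -0.0724  0.155 ]
cover edges [ 0.6521 -0.0497  0.187 ] [ 0.7316 -0.0539  0.187 ]
```

Request:
arm_command([
  [[21,6,0],0,-0.6],
  [[0,0,-40],0,-0.6],
  [[0,0,-35],0,-0.4],
  [[0,0,-15],0,-0.4],
  [[0,0,-7],0,-0.4],
  [[0,0,0],0,-0.4],
  [[0,0,0],0,0.4],
  [[0,0,0],0,1],
  [[0,0,0],0,1],
  [[0,0,0],0,1],
])

```text
t: 37.17
tcp_pos: [0.6958, 0.0607, 0.2065]
tool_rot: [0.719, 0.695, 0.001, 0.001]
force: [-0.6, -0.3, 3.6]
finger_gap: 0.155
```

Run:
```python
from h import *
s=manip.sense();print(s['tcp_pos'],s['t'],s['finger_gap'],s['force'])
im,c=snap('side','s18'); cv2.imwrite('pics/s18z.png',cv2.resize(im[80:250,270:430],None,fx=4,fy=3.5,interpolation=cv2.INTER_CUBIC))
```

```text
[0.69584372 0.06066381 0.20645695] 37.175 0.15527841758234417 [-0.60315216 -0.29360028  3.58963382]
```

View pics/s18z.png

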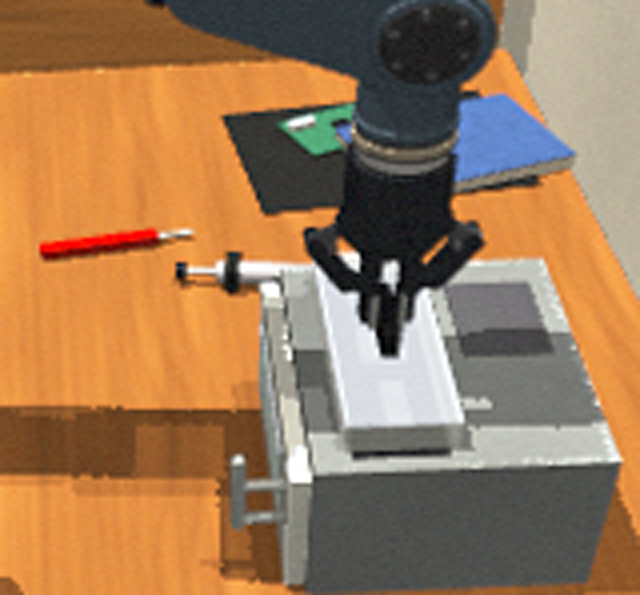

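Request:
arm_command([
  [[0,0,15],0,1],
  [[0,0,30],0,1],
  [[0,0,35],0,1],
  [[-20,12,0],0,1],
  [[-30,18,0],0,1],
  [[-32,18,0],0,1],
  [[-32,18,0],0,1],
  [[-32,18,0],0,1],
  [[-32,18,0],0,1],
  [[-32,20,0],0,1],
  [[-26,18,0],0,1],
  [[0,0,0],0,1],
])

```text
t: 38.72
tcp_pos: [0.4568, 0.2016, 0.2856]
tool_rot: [0.718, 0.696, -0.001, -0.001]
force: [1.1, 0.1, -2.0]
finger_gap: 0.158
```

Run:
```python
from h import *
im,c=snap('wrist','w19'); s=manip.sense();print(s['tcp_pos'],s['t'],s['finger_gap'],s['force'])
im,c=snap('side','s19')
```

```text
[0.45861932 0.20110699 0.2857632 ] 38.775 0.1505205378675995 [ 1.66307008 -0.48866233 -0.60782996]
```

View pics/w19.png

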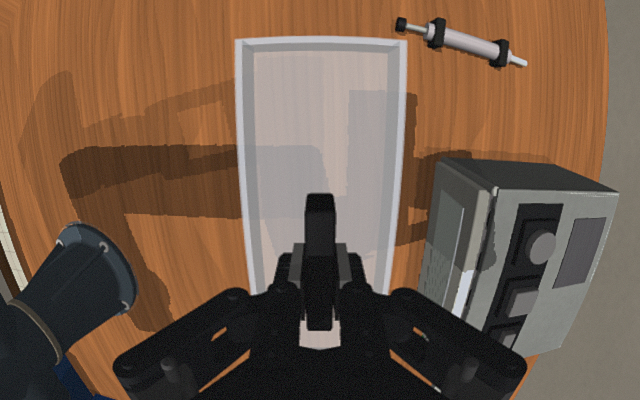

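View pics/s19.png

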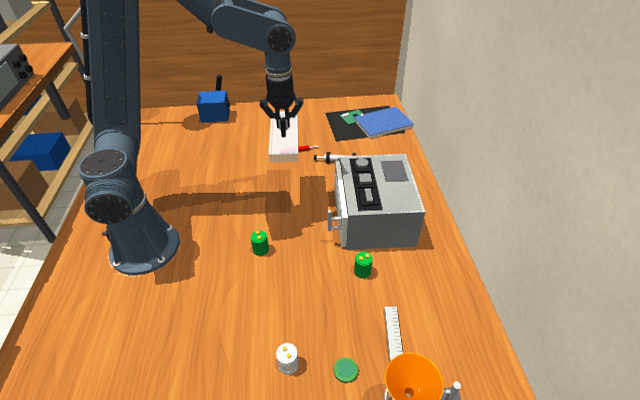

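Request:
arm_command([
  [[0,0,-45],0,1],
  [[0,0,-50],0,1],
  [[0,0,-50],0,1],
  [[0,0,-40],0,1],
  [[0,0,-25],0,1],
  [[0,0,-12],0,1],
  [[0,0,-6],0,1],
  [[0,0,0],0,1],
  [[0,0,0],0,1],
])

```text
t: 39.95
tcp_pos: [0.46, 0.2008, 0.0583]
tool_rot: [0.719, 0.695, 0.001, 0.001]
force: [-0.2, -0.7, -1.1]
finger_gap: 0.154
```

Request:
arm_command([
  [[0,0,-3],0,1],
  [[0,0,-2],0,1],
  [[0,0,0],0,1],
])

```text
t: 40.33
tcp_pos: [0.4592, 0.2007, 0.0523]
tool_rot: [0.719, 0.695, -0.0, -0.0]
force: [-1.0, -0.6, -1.7]
finger_gap: 0.148
```

Request:
arm_command([
  [[0,0,-1],0,1],
  [[0,0,0],0,0.5],
  [[0,0,0],0,-0.2],
  [[0,0,0],0,-0.4],
  [[0,0,0],0,-0.4],
  [[0,0,30],0,-0.4],
  [[0,0,50],0,-0.4],
  [[0,0,50],0,-0.4],
  [[0,0,50],0,-0.4],
  [[0,0,40],0,-0.4],
])

```text
t: 41.58
tcp_pos: [0.4593, 0.2007, 0.2736]
tool_rot: [0.719, 0.695, 0.001, 0.001]
force: [1.2, 0.2, 0.4]
finger_gap: 0.698
```

Run:
```python
from h import *
np.set_printoptions(precision=4,suppress=True)
im,c=snap('top','t20'); s=manip.sense();print(s['tcp_pos'],s['t'],s['finger_gap'],s['force'])
cv2.imwrite('pics/t20z.png',cv2.resize(im[80:200,230:360],None,fx=5,fy=5,interpolation=cv2.INTER_CUBIC))
im,c=snap('side','s20')
cv2.imwrite('pics/s20z.png',cv2.resize(im[90:250,230:430],None,fx=4,fy=3.7,interpolation=cv2.INTER_CUBIC))
```

```text
[0.4621 0.2014 0.2784] 41.625 0.7009051182161719 [0.4428 0.296  3.4409]
```

View pics/t20z.png

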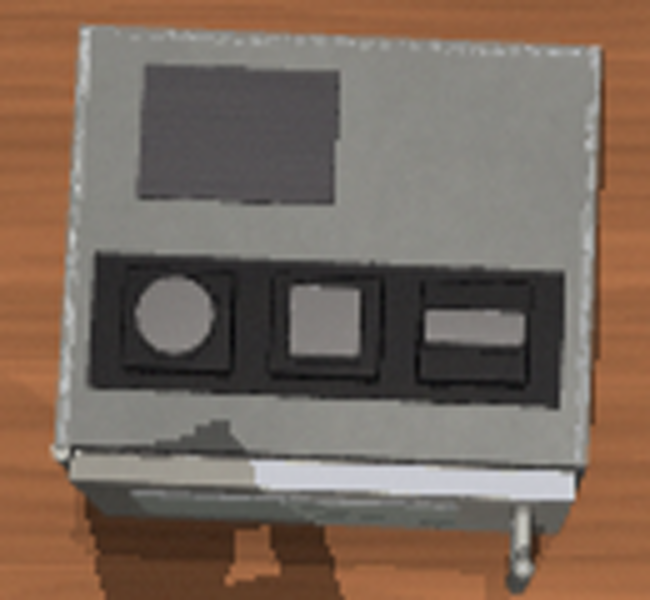

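View pics/s20z.png

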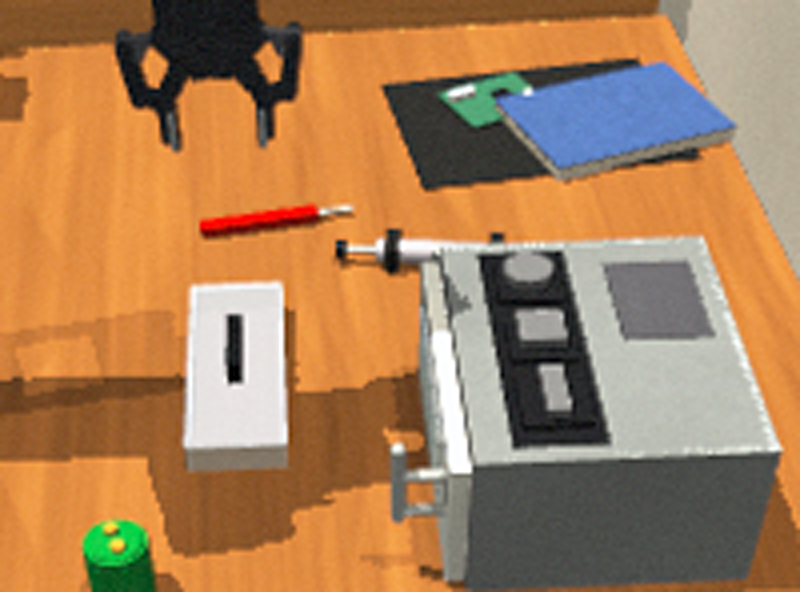

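Run:
```python
from h import *
np.set_printoptions(precision=4,suppress=True)
c=manip.get_calibration('top');s=manip.get_calibration('side')
t=lambda u,v:onz(c,230+u/5,80+v/5,.177)
q=lambda u,v:onz(s,230+u/4,90+v/3.7,.177)
print('round',t(176,314),q(528,268));print('square',t(325,321),q(541,325));print('bar',t(475,327),q(555,388))
```

```text
round [0.6972 0.1323 0.177 ] [0.6991 0.1303 0.177 ]
square [0.6939 0.058  0.177 ] [0.6964 0.0561 0.177 ]
bar [ 0.6911 -0.0169  0.177 ] [ 0.6933 -0.0189  0.177 ]
```

Request:
arm_command([
  [[20,-19,0],0,1],
  [[30,-28,0],0,1],
  [[32,-30,0],0,1],
  [[32,-30,0],0,1],
  [[32,-30,0],0,1],
  [[32,-30,0],0,1],
  [[32,-30,0],0,1],
  [[22,-21,0],0,1],
  [[0,0,0],0,1],
  [[0,0,-40],0,1],
  [[0,0,0],0,1],
  [[0,0,0],0,1],
])

```text
t: 43.18
tcp_pos: [0.691, -0.0166, 0.2319]
tool_rot: [0.719, 0.695, 0.0, -0.0]
force: [0.0, 0.5, 0.5]
finger_gap: -0.001
```

Run:
```python
from h import *
s=manip.sense();print(s['tcp_pos'],s['t'],s['finger_gap'],s['force'],s['q'])
im,c=snap('wrist','w21')
cv2.imwrite('pics/w21z.png',cv2.resize(im[100:350,180:460],None,fx=2.4,fy=2.4,interpolation=cv2.INTER_CUBIC))
im,c=snap('side','s21'); cv2.imwrite('pics/s21z.png',cv2.resize(im[90:250,290:430],None,fx=4,fy=3.7,interpolation=cv2.INTER_CUBIC))
```

```text
[ 0.69100911 -0.01657649  0.23187399] 43.175 -0.0005142530498375615 [0.00169166 0.50555708 0.49702145] [-1.85329873e-01  6.30137835e-01  1.26117942e+00  1.48071938e-04
  1.25046763e+00 -1.51155062e-01]
```

View pics/w21z.png

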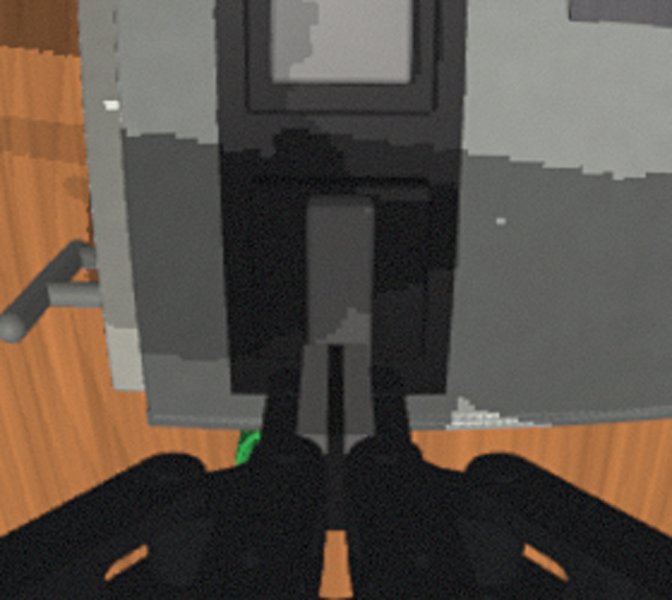

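View pics/s21z.png

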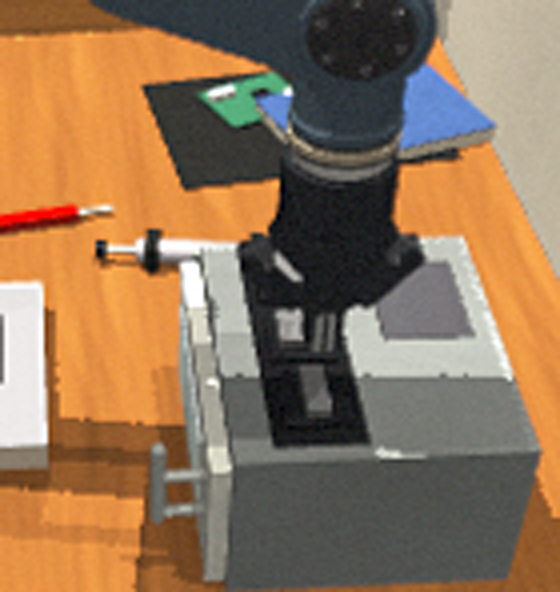

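Request:
arm_command([
  [[1,0,-25],0,1],
  [[0,0,-17],0,1],
  [[0,0,-4],0,1],
  [[0,0,-4],0,1],
  [[0,0,0],0,1],
])

```text
t: 43.9
tcp_pos: [0.6918, -0.0171, 0.1825]
tool_rot: [0.719, 0.695, -0.0, -0.0]
force: [-3.9, 0.5, 3.9]
finger_gap: 0.002
```

Request:
arm_command([
  [[0,0,-2],0,1],
  [[0,0,-1],0,1],
  [[0,0,0],0,1],
])

```text
t: 44.28
tcp_pos: [0.6921, -0.0171, 0.1819]
tool_rot: [0.719, 0.695, 0.0, 0.0]
force: [-6.8, 1.1, 13.0]
finger_gap: 0.004
```

Request:
arm_command([
  [[0,0,20],0,1],
  [[0,0,25],0,1],
  [[1,35,0],0,1],
  [[2,40,0],0,1],
  [[2,40,0],0,1],
  [[1,34,0],0,1],
  [[0,0,0],0,1],
  [[0,0,0],0,1],
])

```text
t: 45.28
tcp_pos: [0.6986, 0.1313, 0.2235]
tool_rot: [0.719, 0.695, 0.0, 0.001]
force: [-0.5, -0.7, 0.5]
finger_gap: 0.003
```

Run:
```python
from h import *
s=manip.sense();print(s['tcp_pos'],s['t'],s['finger_gap'],s['force'])
im,c=snap('side','s22'); cv2.imwrite('pics/s22z.png',cv2.resize(im[90:250,290:430],None,fx=4,fy=3.7,interpolation=cv2.INTER_CUBIC))
```

```text
[0.69862103 0.13127411 0.22354694] 45.275 0.0027268569148638736 [-0.46942514 -0.69223968  0.52328698]
```

View pics/s22z.png

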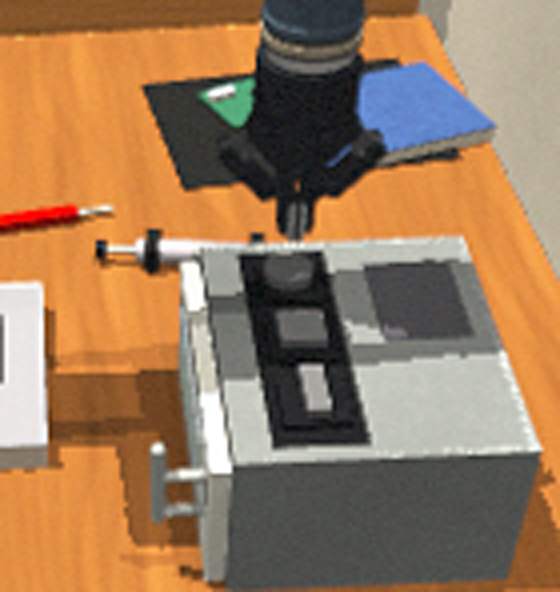

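Request:
arm_command([
  [[0,0,-20],0,1],
  [[0,0,-13],0,1],
  [[0,0,-4],0,1],
  [[0,0,-4],0,1],
  [[0,0,-2],0,1],
  [[0,0,-1],0,1],
  [[0,0,0],0,1],
])

```text
t: 46.2
tcp_pos: [0.6983, 0.1308, 0.182]
tool_rot: [0.719, 0.695, -0.0, 0.001]
force: [-4.8, -2.7, 10.2]
finger_gap: -0.0
```

Bottomed at 10 N. The square key is next.

Request:
arm_command([
  [[0,0,20],0,1],
  [[0,0,25],0,1],
  [[-1,-35,0],0,1],
  [[-2,-38,0],0,1],
  [[0,0,0],0,1],
  [[0,0,0],0,1],
])

```text
t: 46.95
tcp_pos: [0.6955, 0.0591, 0.2245]
tool_rot: [0.72, 0.694, 0.001, -0.0]
force: [0.3, -0.9, -0.9]
finger_gap: 0.002
```

Request:
arm_command([
  [[0,0,-20],0,1],
  [[0,0,-14],0,1],
  [[0,0,-4],0,1],
  [[0,0,-4],0,1],
  [[0,0,-2],0,1],
  [[0,0,-1],0,1],
  [[0,0,0],0,1],
])

```text
t: 47.82
tcp_pos: [0.695, 0.0597, 0.182]
tool_rot: [0.719, 0.695, 0.001, -0.0]
force: [-4.8, 2.2, 9.7]
finger_gap: -0.003
```

Request:
arm_command([
  [[0,0,20],0,1],
  [[0,0,45],0,1],
  [[0,0,45],0,1],
  [[-20,-45,20],0,1],
  [[-20,-50,0],0,1],
  [[-20,-50,0],0,1],
  [[-20,-50,0],0,1],
  [[-20,-50,0],0,1],
  [[-20,-50,0],0,1],
  [[0,0,0],0,1],
  [[0,0,0],0,1],
  [[0,0,0],0,1],
])

```text
t: 49.32
tcp_pos: [0.5758, -0.2351, 0.3094]
tool_rot: [0.719, 0.695, 0.0, 0.0]
force: [0.2, 0.5, 0.7]
finger_gap: 0.002
```

Run:
```python
from h import *
s=manip.sense();print(s['tcp_pos'],s['t'],s['force'])
im,c=snap('side','s24'); cv2.imwrite('pics/s24z.png',cv2.resize(im[120:250,240:440],None,fx=4,fy=4,interpolation=cv2.INTER_CUBIC))
im,c=snap('top','t24'); cv2.imwrite('pics/t24z.png',cv2.resize(im[80:280,180:360],None,fx=3,fy=3,interpolation=cv2.INTER_CUBIC))
```

```text
[ 0.57579268 -0.23512396  0.30943894] 49.325 [0.20039642 0.4609946  0.69846339]
```

View pics/s24z.png

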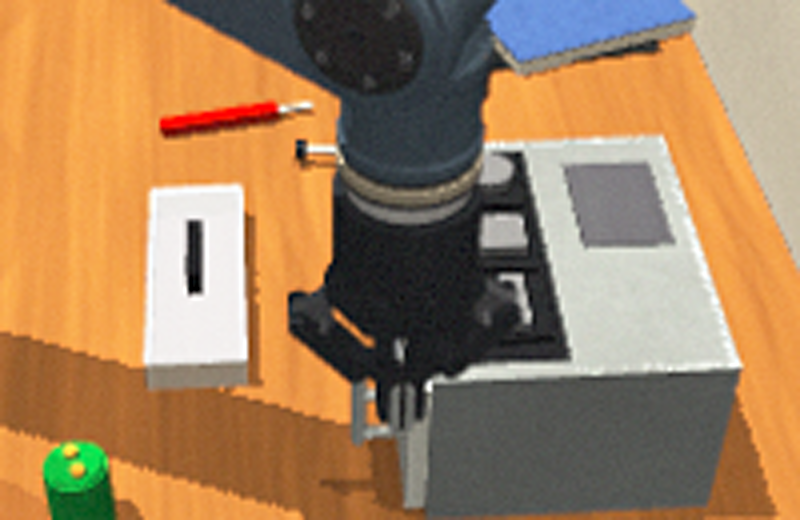

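View pics/t24z.png

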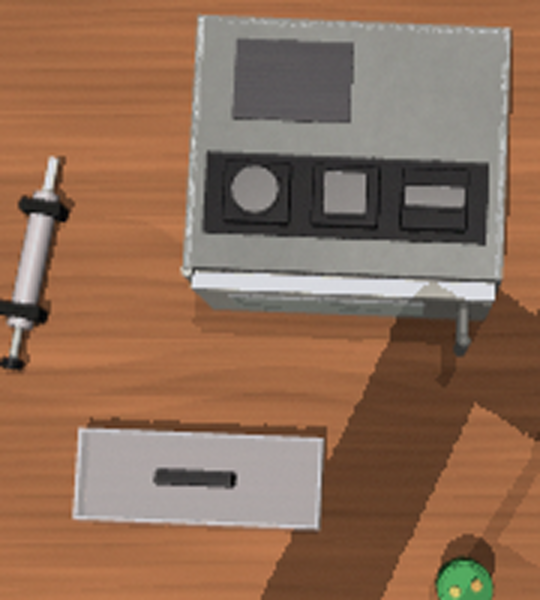

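```bash
python3 -c "
from station import manip
print(manip.sign_off())"
```

```text
the job is handed in; nothing more can be done
None
```

The whole job is done, and I handed it in at about 49 s of robot time with the arm well clear; no verdict was reported.

- **Door and cans:** I swung the door open to about 1.53 rad by its handle. All three black cans went into the rack upright, which the side view showed before I closed the door. I then pushed the door shut until the handle stopped moving under about 11 N.
- **Cover and keys:** The dust cover sits flat on the bench, right way up. I pressed the bar key, then the round, then the square. Each bottomed out, with 13, 10 and 10 N on the tool.
- **Last check:** The final top and side pictures show the keys looking level again and the cover flat. The door is parallel to the cabinet front within reading error of about 0.01 rad.
- **Not checked:**
  - I couldn't see the cans once the door was shut, so whether they still stand upright rests on the gentle close with nothing unusual in the force readings.
  - I didn't measure the ruler, disc, probe and pump at the end; I never worked against any of them.
- **Disagreement:** Early estimates of the handle and the cover rib differed by up to 8 to 10 mm between the top and side cameras. I settled both with wrist-camera views before gripping.

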